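# Flatten the label plates in the roller press

## Robot

A 6-joint arm with a two-finger parallel gripper is mounted at the origin on a cart in front of the work surface, level with it; the furniture and walls round the work are solid. World frame = base frame: x ahead of the robot, y to its left, z up, the work surface at z = 0. Lengths are in mm, angles in rad, forces in N, time in s.
With the tool pointing down it reaches from about 275 to 1000 mm from the base axis. Payload 8.4 kg.
Tool frame: the origin (TCP) lies on the centre line of the jaws, within the pads' length; the fingertips stand 19 mm ahead of it and the grasp point (between the pads) is the TCP; z points along the fingers, x is the direction in which the jaws open and shut, and the axes are right-handed (so a half turn about z gives the same grasp; the last joint's range is limited). The gripper opens to 85 mm and grips with 20 to 120 N. Pads are 22 mm wide; open, the fingers measure 114 mm over their backs; the gripper's body (76 mm by 85 mm) begins 54 mm behind the grasp point. The pads swing forward as they close: fully open they stand 13 mm farther back than shut.
Start: joints at [-1.22, 0.353, 1.633, -0, 1.155, -0.002], TCP at [215.953, -586.509, 250.281] pointing down, gripper open.
Joint ranges: [-2.63, 2.63], [-0.92, 2.1], [0.06, 2.66], [-1.3, 4.44], [0, 2.69], [-3.02, 3.02]. Speed limits (rad/s): [2.22, 2.22, 2.79, 3.14, 3.14, 3.14].

## Interface

Orientations are given as a unit quaternion [w, x, y, z].
In Python, from bench import bot gives the robot as it stands.
- The arm moves only by the tool carry_out, never from a script. Its argument "motion" is a list of rows, each a list of 7 numbers: the finger opening in mm, from 0 to 85.4, then the shift along the tool's x, y, z in mm, then the turn, a rotation vector about the tool's x, y, z in rad. In form: [[gripper, x, y, z, rx, ry, rz], ...]. A call has 1 to 10 rows; each row is the pose to reach, as a shift and turn from the pose commanded when the call began, along the tool's axes at that moment; what a row does not reach only later rows make up. A row lasts 1/10 s, in which the tool goes at most 50 mm and 8.59 degrees, less where a joint would pass 70% of its speed; a pose out of reach is approached as far as the arm can. A call with a gripper value outside its range is refused whole. The fingers move at their own pace and stop on an object; "newtons" is the grip in N (left out, the last holds). Time passes only in rows, so rows that repeat a pose let the fingers close. It gives the time, the measured TCP pose, the force and the opening at its end, in the units of the state.
- bot.read_state(): the state, without advancing time (a new reading comes with each control period).
- bot.capture(name): name is "scene" or "side" or "wrist"; returns a dict with "img" (480x640x3 uint8, red, green, blue), "fx", "fy", "cx", "cy" (pixels), "k1" (the pictures are not rectified: a ray, as slopes to the right and down, at radius r is drawn at 1 + k1 r^2 times it, then the intrinsics apply), "extrinsics" (4x4, takes a point from camera to world coordinates). Camera axes: x right, y down, z forward; pixel columns grow to the right and rows downward; lengths in mm; the calibration is good to about 2 mm. A picture is of the moment at which its call begins. There is no depth.
- bot.close_job(): hands the job in, once; it reports no verdict.
The state is a dict: "time_s": time; "joint_positions": joint angles; "joint_velocities": joint speeds; "joint_efforts": joint torques, N m; "tool_pos": TCP position; "orientation": TCP orientation; "contact_force": force on the tool from outside, world axes, zero at the start; "torque": the same for the moment, N m; "opening": finger opening in mm.
Only numpy, scipy, OpenCV 4.12 (cv2) and the standard library are available. Lean on these libraries where they do the work, as an engineer would, in place of code of your own. Each camera call takes 0.05 s, during which the arm holds its last target. There are 200 camera calls.

## Task

Take every label plate out of the wooden case - each lies flush in its pocket, so press it down at the thumb-notch end and take it by the other end as that tips up - lay each one flat in a bay of its own on the press bed, and swing the clear cover shut over them. Then roll the closed cover with the twin-drum hand roller from the hinge edge right across to the free edge and back to the hinge edge, leaning on the sprung grip so that it sinks about half to two thirds of its travel all the way (but not brutally hard), and stand the roller back in the middle of its rubber mat. Leave the cover shut and the see-saw floors of the emptied pockets pushed back level, and do not disturb the other things on the bench.

Things in the scene. Friction and masses are not known exactly. Their poses are not given: they have to be found in the camera images.
- plate1: White laminate label plate, 110 x 36 x 8 mm, about 0.08 kg, plain, with a small rivet near each end. Origin: centre of its underside; x along the 110 mm, z up out of its top face. It starts in the pocket at the case's y = -62 mm, flush with the case top, its x along the case's x. Absent (None) in some starts.
- plate2: White laminate label plate, 110 x 36 x 8 mm, about 0.08 kg, plain, with a small rivet near each end. Origin: centre of its underside; x along the 110 mm, z up out of its top face. It starts in the middle pocket (case's y = 0), flush with the case top, its x along the case's x. Absent (None) in some starts.
- plate3: White laminate label plate, 110 x 36 x 8 mm, about 0.08 kg, plain, with a small rivet near each end. Origin: centre of its underside; x along the 110 mm, z up out of its top face. It starts in the pocket at the case's y = +62 mm, flush with the case top, its x along the case's x. Absent (None) in some starts.
- case: Pale wooden storage case, 140 (x) x 208 (y) x 36 mm high, fixed, turned up to 0.2 rad. Origin: centre of its underside. Three pockets along y at y = -62, 0, +62 mm, each 40 mm wide, centred on x = 0: fingers do not fit beside a plate, but shut fingertips fit in above it. The -x end of each pocket, towards the robot, has a thumb notch (end wall only 18 mm high).
- rocker1 (a joint): See-saw floor under plate1, pivot at case x = -13, z = 22 mm; top at z = 28 mm when level. 0 level (plate flush), 0.38 rad fully tipped. Pressing the plate 16 mm from its -x end (case x = -39 mm) with 4 to 6 N, down about 11 mm to the stop, raises its +x end about 25 mm. Stiff hinge: stays where left; emptied, its raised +x end pushes back down with 2 to 3 N.
- rocker2 (a joint): See-saw floor under plate2, pivot at case x = -13, z = 22 mm; top at z = 28 mm when level. 0 level (plate flush), 0.38 rad fully tipped. Pressing the plate 16 mm from its -x end (case x = -39 mm) with 4 to 6 N, down about 11 mm to the stop, raises its +x end about 25 mm. Stiff hinge: stays where left; emptied, its raised +x end pushes back down with 2 to 3 N.
- rocker3 (a joint): See-saw floor under plate3, pivot at case x = -13, z = 22 mm; top at z = 28 mm when level. 0 level (plate flush), 0.38 rad fully tipped. Pressing the plate 16 mm from its -x end (case x = -39 mm) with 4 to 6 N, down about 11 mm to the stop, raises its +x end about 25 mm. Stiff hinge: stays where left; emptied, its raised +x end pushes back down with 2 to 3 N.
- press: Roller press: aluminium bed 156 (x) x 236 (y) mm, fixed, turned up to 0.2 rad. Origin: on its underside, below the middle bay; bed face at z = 12 mm. Three bays side by side along y. Stops 5 mm high run along y at x = -63 and +63 mm; guide bars 14 mm wide, 5 mm high stand at y = -31 and +31 mm, only from x = -50 to -5 mm. Cover hinge along the +y edge: y = +115, z = 23 mm.
- bay1 (a point): Centre of a press bay on the bed face, at press x = 0, y = -62, z = 12 mm. A plate lies here with its length along the press's x. In the +x half of the bay there are no guide bars: 26 mm for a finger between neighbouring plates.
- bay2 (a point): Centre of a press bay on the bed face, at press x = 0, y = 0, z = 12 mm. A plate lies here with its length along the press's x. In the +x half of the bay there are no guide bars: 26 mm for a finger between neighbouring plates.
- bay3 (a point): Centre of a press bay on the bed face, at press x = 0, y = 62, z = 12 mm. A plate lies here with its length along the press's x. In the +x half of the bay there are no guide bars: 26 mm for a finger between neighbouring plates.
- cover (a joint): Clear cover sheet, 142 mm (press x) by 210 mm (from the hinge), 6 mm thick. 0: shut, flat on the plates, top face at press z = 25.7 mm, free edge at press y = -95 mm. Starts open, leaning back at up to 1.75 rad (top edge at press y +152, z 230 mm). Pushed from behind (its +y side) well past upright (1.57 rad) it swings shut by itself, damped, in 2 to 3 s.
- roller: Twin-drum hand roller, about 0.42 kg: two black rubber drums 36 mm thick, 120 mm long along its x, 46 mm apart along its y, under a steel frame 138 (x) x 82 (y) mm, 52 mm high. Stands by itself on the drums, rolls along its y. Origin: centre of its underside, at the drums' bottom; z up. Starts standing on the mat. Its weight alone (4 N) is too little for rolling.
- grip (a point): Centre of the roller's wooden grip bar, 100 mm (roller x) x 26 mm (roller y) x 34 mm high, on top of it: 93 mm above the roller's underside with the springs out (bar from 76 to 110 mm). Pinch it from above across its 26 mm.
- roller_grip (a joint): How far the grip bar of the roller is pressed down on its springs: 0 out, 0.015 m at the stop. 1000 N/m: 8 to 10 mm gives about 8 to 10 N besides the weight. The reading stays available while it is held.
- mat: Black rubber parking mat of the roller, 160 (x) x 130 (y) x 3 mm, fixed on the bench. Origin: centre of its underside; its top is at z = 3 mm.
- hinged_tin: Flat red tin with its lid shut, 69 x 103 x 28 mm; leave alone.
- tape_measure: Yellow pocket tape measure, 68 x 76 x 31 mm; leave alone.
Not all that is in view belongs to the job. Leave any purple look-alike of the plate2 alone.

How it is judged:
By the outcome, as a careful person would: the job done as asked, in the order asked, and still so for the second after the job is handed in, with the robot touching nothing.
Of plate1, plate2, plate3 only 2 to 3 are there at a start; the rules pass over those that are not, and their reading is None.
At some moment in a run one of roller may be knocked a few centimetres aside while the robot is not near it.
Once in a run the grip may slacken for a moment while it holds something.
It also fails if it takes over 210 s, if anything falls off the work surface, if the arm or the gripper's body presses on something with over 40 N, if the wrist force passes 120 N, or if a joint passes its speed limit or range.

## Working session

There is one attempt and no reset: what is moved stays moved. The work goes in short steps, Python scripts to look and compute and a tool call to move; the robot and the scene stay as the last step left them, time stands still between calls to the robot, and variables do not carry over. Pictures are saved under pics/ and viewed, about 12 in all and at most 16, crops included, and the job is handed in when it is done.

Besides the shell and the picture viewer there is one more tool, called after "Request:" in YAML: its name, and indented under it one key for each argument. carry_out: Moves the arm, as the interface text tells. Its arguments: {"type":"object","properties":{"motion":{"type":"array"},"newtons":{"type":"number"}},"required":["motion"]}

```bash
ls; mkdir -p pics; cat > h.py <<'E'
import numpy as np, cv2
from bench import bot
from scipy.spatial.transform import Rotation as R
def shot(n,f=None):
    c=bot.capture(n)
    if f: cv2.imwrite(f'pics/{f}.png',c['img'][:,:,::-1])
    return c
def ray(c,px):
    px=np.atleast_2d(np.array(px,float))
    d=(px-[c['cx'],c['cy']])/[c['fx'],c['fy']]
    u=d.copy()
    for _ in range(20): u=d/(1+c['k1']*(u**2).sum(1,keepdims=True))
    E=np.array(c['extrinsics']); v=np.c_[u,np.ones(len(u))]@E[:3,:3].T
    return E[:3,3],v
def onz(c,px,z):
    o,v=ray(c,px); return o+v*((z-o[2])/v[:,2:])
def proj(c,P):
    E=np.array(c['extrinsics']); q=(np.atleast_2d(P)-E[:3,3])@E[:3,:3]
    u=q[:,:2]/q[:,2:]; u=u*(1+c['k1']*(u**2).sum(1,keepdims=True))
    return u*[c['fx'],c['fy']]+[c['cx'],c['cy']]
def tool():
    s=bot.read_state(); q=s['orientation']; return np.array(s['tool_pos']),R.from_quat([q[1],q[2],q[3],q[0]])
E
python3 - <<'E'
from h import *
np.set_printoptions(precision=2,suppress=True)
for n in ("scene","side"):
    c=shot(n,n+"0"); print(n,c['fx'],c['cx'],c['cy'],c['k1'],np.array(c['extrinsics']))
a=[cv2.imread(f'pics/{n}0.png') for n in ("scene","side")]
print(bot.read_state())
E
```

```text
pics
scene 517.4624860939371 310.3938162215132 240.36767272319727 -0.02009464365726477 [[   0.9     0.34   -0.27  865.94]
 [   0.43   -0.68    0.59 -704.52]
 [   0.02   -0.65   -0.76 1049.63]
 [   0.      0.      0.      1.  ]]
side 509.5232350762371 319.0883514595501 235.14970604765782 -0.05114878637822716 [[   1.     -0.04    0.06  470.47]
 [  -0.07   -0.66    0.74 -732.59]
 [   0.01   -0.75   -0.67  732.1 ]
 [   0.      0.      0.      1.  ]]
{'time_s': 0.1, 'joint_positions': array([-1.22,  0.35,  1.63,  0.  ,  1.16, -0.  ]), 'joint_velocities': array([ 0., -0., -0., -0.,  0., -0.]), 'joint_efforts': array([ -0.  , -60.64, -34.28,  -0.  ,   0.  ,  -0.  ]), 'tool_pos': array([ 215.82, -586.1 ,  249.62]), 'orientation': array([-0.  ,  0.82, -0.57, -0.  ]), 'contact_force': array([-0.39, -0.15, -0.12]), 'torque': array([-0.06, -0.03,  0.01]), 'opening': 85.58780961017919}
```

View pics/scene0.png

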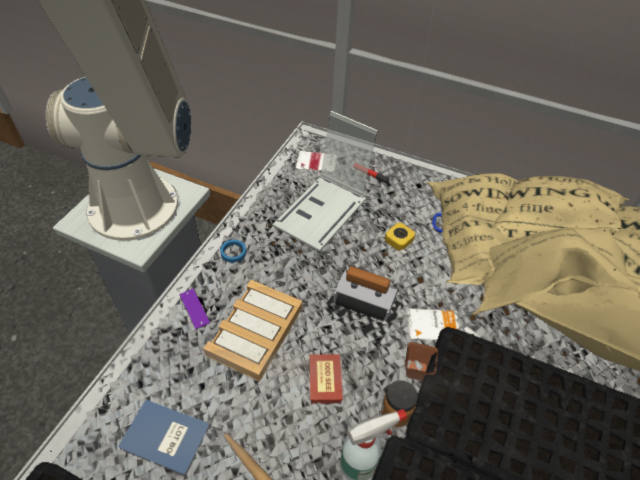

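View pics/side0.png

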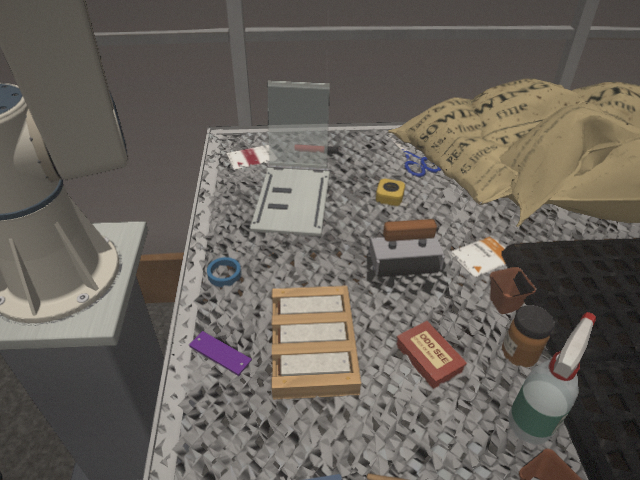

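```bash
python3 - <<'E'
import cv2,numpy as np
s=cv2.imread('pics/side0.png')
a=cv2.resize(s[280:400,180:380],None,fx=4,fy=4,interpolation=cv2.INTER_CUBIC)[:300*2,:800]
cv2.imwrite('pics/cropA.png',a)
p=cv2.resize(s[160:290,240:450],None,fx=3.8,fy=3.8,interpolation=cv2.INTER_CUBIC)
cv2.imwrite('pics/cropB.png',p)
E
```

```text
(no output)
```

View pics/cropA.png

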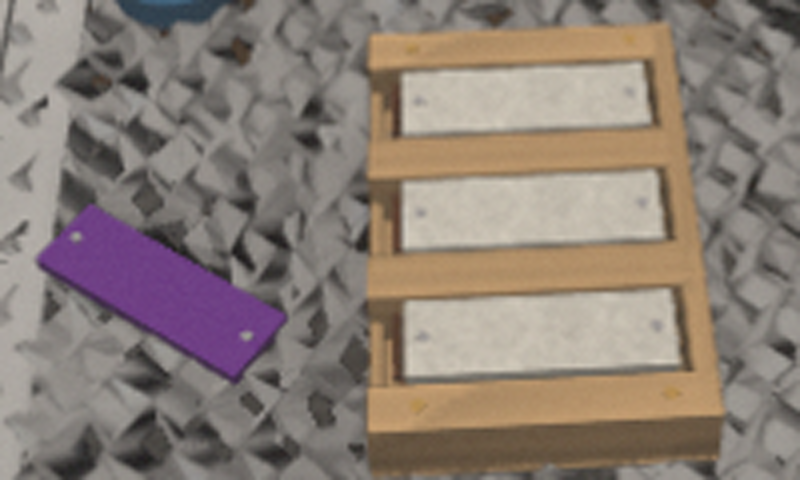

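View pics/cropB.png

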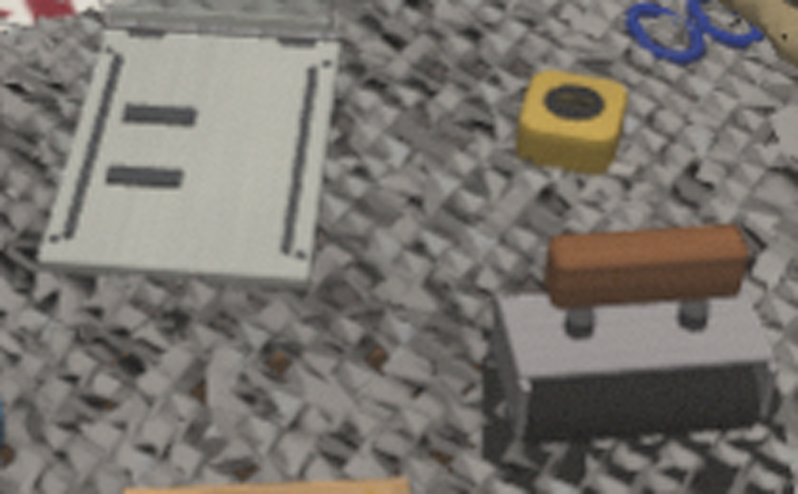

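```bash
python3 - <<'E'
from h import *
np.set_printoptions(precision=1,suppress=True)
c=shot('side')
A=lambda p:np.array(p)/4+[180,280]-0.4
B=lambda p:np.array(p)/3.8+[240,160]-0.4
r=onz(c,A([(418,101),(629,92),(420,213),(641,203),(422,336),(657,326)]),36);print(r)
for i in range(0,6,2): print((r[i]+r[i+1])/2,np.arctan2(*(r[i+1]-r[i])[[1,0]]),np.linalg.norm(r[i+1]-r[i]))
m=(r[0]-r[4]+r[1]-r[5])/2;print('case yaw from y',np.arctan2(-m[0],m[1]),np.linalg.norm(m))
b=onz(c,B([(40,262),(308,283),(107,30),(340,40)]),12);print(b, np.linalg.norm(b[1]-b[0]),np.linalg.norm(b[2]-b[0]),np.linalg.norm(b[3]-b[1]))
g=onz(c,B([(123,113),(195,117),(106,177),(182,179)]),17);print('bars',g)
k=onz(c,B([(54,239),(299,253)]),12);print(k)
print('grip top',onz(c,B([(549,265),(746,252),(551,240),(738,228)]),113))
# scene colour check
s=shot('scene')
print(proj(s,r)); print(proj(s,b))
E
```

```text
[[ 455.9 -136.    36. ]
 [ 550.2 -136.5   36. ]
 [ 455.6 -198.    36. ]
 [ 549.4 -198.5   36. ]
 [ 455.2 -259.3   36. ]
 [ 549.8 -260.5   36. ]]
[ 503.1 -136.2   36. ] -0.005351487809657819 94.30924804911449
[ 502.5 -198.2   36. ] -0.005674122751091234 93.86238586596535
[ 502.5 -259.9   36. ] -0.012571478507273517 94.61288983428487
case yaw from y -0.004931655023502374 123.65991380163526
[[386.3 103.4  12. ]
 [536.7  76.6  12. ]
 [422.8 334.3  12. ]
 [574.7 314.   12. ]] 152.7640104296077 233.68156256473205 240.47993912062586
bars [[433.6 235.4  17. ]
 [477.8 228.7  17. ]
 [423.5 172.5  17. ]
 [468.4 167.9  17. ]]
[[393.7 123.2  12. ]
 [533.4 102.6  12. ]]
grip top [[645.8 -30.6 113. ]
 [745.  -26.6 113. ]
 [650.  -12.  113. ]
 [745.4  -8.2 113. ]]
[[248.7 295.6]
 [284.3 310.8]
 [235.  315.8]
 [271.2 331.8]
 [220.6 337. ]
 [257.8 354.4]]
[[271.2 225. ]
 [317.6 251.1]
 [319.3 177. ]
 [364.9 197.6]]
```

```bash
cat >> h.py <<'E'
np.set_printoptions(precision=2,suppress=True)
DOWN=R.from_matrix(np.array([[0,-1,0],[-1,0,0],[0,0,-1]]).T)
def to(x,y,z,yaw=0,pitch=0):
    """shift/turn to put TCP at x,y,z; yaw about world z; pitch>0 tips like a raised +x end"""
    p,r=tool(); t=R.from_rotvec([0,0,yaw])*R.from_rotvec([0,-pitch,0])*DOWN
    print((x,y,z),'->',np.r_[r.inv().apply(np.array([x,y,z])-p).round(1),(r.inv()*t).as_rotvec().round(3)])
E
python3 -c "
from h import *
to(430,-198,300)
to(464,-260,90)
"
```

```text
(430, -198, 300) -> [-290.4  -335.1   -49.9     0.      0.      0.35]
(464, -260, 90) -> [-220.3  -345.6   160.      0.      0.      0.35]
```

Request:
carry_out:
  motion:
    - [0, -290, -335, -50, 0, 0, 0.35]
    - [0, -290, -335, -50, 0, 0, 0.35]
    - [0, -290, -335, -50, 0, 0, 0.35]
    - [0, -290, -335, -50, 0, 0, 0.35]
    - [0, -290, -335, -50, 0, 0, 0.35]
    - [0, -290, -335, -50, 0, 0, 0.35]
    - [0, -290, -335, -50, 0, 0, 0.35]
    - [0, -290, -335, -50, 0, 0, 0.35]
    - [0, -290, -335, -50, 0, 0, 0.35]
    - [0, -290, -335, -50, 0, 0, 0.35]
  newtons: 40

```text
time_s: 1.2
tool_pos: [432.3, -194.6, 301.0]
orientation: [-0.001, 0.71, -0.704, 0.0]
contact_force: [-0.5, -0.6, 0.4]
opening: -0.1
```

```bash
python3 -c "
from h import *
c=shot('wrist','w1'); print(c['fx'],np.array(c['extrinsics'])); s=bot.read_state(); print(s['time_s'],s['tool_pos'],s['orientation'],s['opening'])
C=np.array([502.7,-198.1]);print(proj(c,[[C[0]+dx,C[1]+dy,36] for dx in(-47,47) for dy in (-62,0,62)]))
to(464,-260,90)
"
```

```text
364.6597670364319 [[   0.01   -0.95   -0.31  512.67]
 [  -1.     -0.01   -0.   -194.42]
 [   0.      0.31   -0.95  425.77]
 [   0.      0.      0.      1.  ]]
1.25 [ 431.22 -196.5   300.61] [-0.    0.71 -0.7   0.  ] -0.04155049913447705
[[383.76 170.76]
 [325.7  170.22]
 [267.57 169.81]
 [389.01  76.37]
 [326.68  75.6 ]
 [264.29  75.24]]
(464, -260, 90) -> [ 63.7  -32.2  210.6   -0.    -0.     0.01]
```

View pics/w1.png

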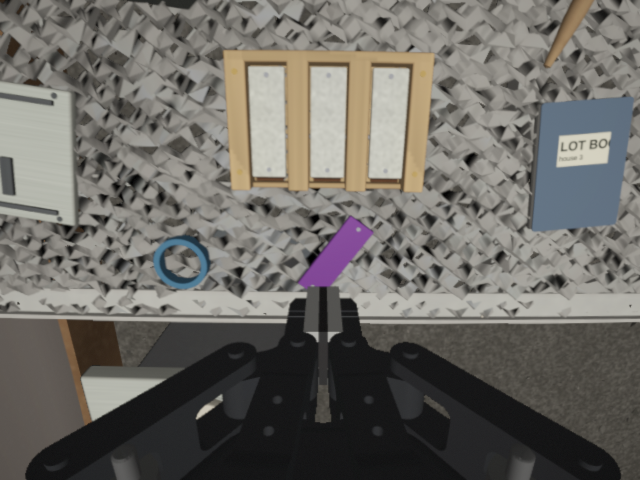

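Request:
carry_out:
  motion:
    - [0, 32, -16, 45, 0, 0, 0.01]
    - [0, 64, -32, 80, 0, 0, 0.01]
    - [0, 64, -32, 130, 0, 0, 0.01]
    - [0, 64, -32, 180, 0, 0, 0.01]
    - [0, 64, -32, 220, 0, 0, 0.01]
    - [0, 64, -32, 235, 0, 0, 0.01]
    - [0, 64, -32, 240, 0, 0, 0.01]
    - [0, 64, -32, 240, 0, 0, 0.01]

```text
time_s: 2.05
tool_pos: [461.7, -263.2, 59.9]
orientation: [-0.0, -0.704, 0.71, 0.001]
contact_force: [-0.1, 0.0, -0.7]
opening: 0.2
```

Request:
carry_out:
  motion:
    - [0, 0, 0, 2, 0, 0, 0]
    - [0, 0, 0, 4, 0, 0, 0]
    - [0, 0, 0, 6, 0, 0, 0]
    - [0, 0, 0, 8, 0, 0, 0]
    - [0, 0, 0, 10, 0, 0, 0]
    - [0, 0, 0, 11, 0, 0, 0]
    - [0, 0, 0, 11, 0, 0, 0]

```text
time_s: 2.75
tool_pos: [460.5, -262.7, 49.7]
orientation: [-0.001, -0.705, 0.709, 0.001]
contact_force: [-10.0, -3.5, 8.1]
opening: 0.1
```

```bash
python3 -c "
from h import *
s=bot.read_state(); print(s['time_s'],s['tool_pos'],s['contact_force'])
c=shot('wrist','w2')
"
```

```text
2.75 [ 460.52 -262.7    49.65] [-9.98 -3.51  8.12]
```

View pics/w2.png

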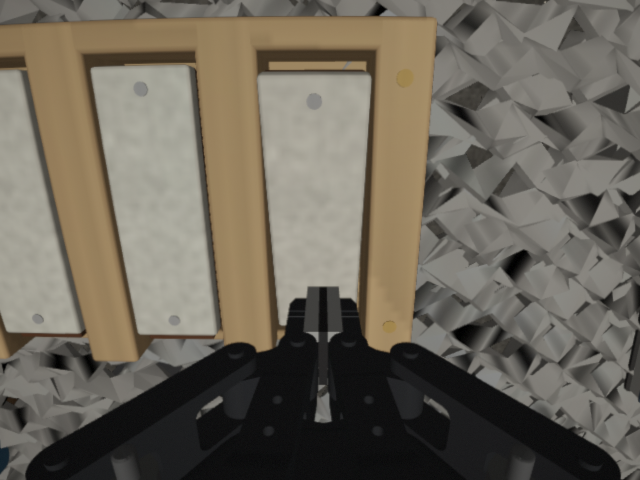

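Request:
carry_out:
  motion:
    - [0, 0, 0, -8, 0, 0, 0]
    - [0, -2.5, -3.5, -8, 0, 0, 0]
    - [0, -2.5, -3.5, -4, 0, 0, 0]
    - [0, -2.5, -3.5, 0, 0, 0, 0]
    - [0, -2.5, -3.5, 2, 0, 0, 0]
    - [0, -2.5, -3.5, 4, 0, 0, 0]
    - [0, -2.5, -3.5, 5, 0, 0, 0]
    - [0, -2.5, -3.5, 5, 0, 0, 0]

```text
time_s: 3.6
tool_pos: [465.9, -260.3, 47.9]
orientation: [-0.0, -0.705, 0.709, -0.0]
contact_force: [-18.2, 6.7, 61.0]
opening: 0.2
```

Request:
carry_out:
  motion:
    - [0, 0, 0, -6, 0, 0, 0]
    - [0, 0, 0, -50, 0, 0, 0]
    - [50, 0, 0, -90, 0, 0, 0]
    - [50, 0, 0, -100, 0, 0, 0]
    - [50, 0, 0, -100, 0, 0, 0]
    - [50, 0, 0, -100, 0, 0, 0]

```text
time_s: 4.2
tool_pos: [465.3, -259.7, 143.1]
orientation: [-0.0, -0.705, 0.71, 0.001]
contact_force: [0.4, -0.2, 0.2]
opening: 49.9
```

```bash
python3 -c "
from h import *
c=shot('wrist','w3');print(bot.read_state()['contact_force'],bot.read_state()['opening'])
C=np.array([502.7,-198.1])
def pt(px,h,dy,a0=.38):
    a,b=px+13,6+h; return [C[0]-13+a*np.cos(a0)-b*np.sin(a0),C[1]+dy,22+a*np.sin(a0)+b*np.cos(a0)]
print(proj(c,[pt(47,8,-62),pt(-47,8,-62),pt(55,8,-80),pt(55,8,-44)]))
to(C[0],C[1]-62,150)
"
```

```text
[0.03 0.42 0.33] 49.51829720600613
[[321.72 123.9 ]
 [322.72 248.89]
 [354.86 109.66]
 [288.37 110.12]]
(np.float64(502.7), np.float64(-260.1), 150) -> [  0.3  -37.8   -7.5    0.     0.    -0.01]
```

View pics/w3.png

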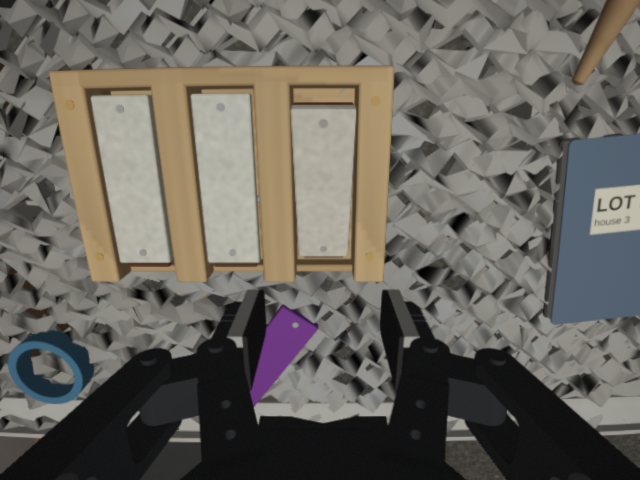

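```bash
cat >> h.py <<'E'
C=np.array([502.7,-198.1])
def tip(px,h,dy,a0=.38):
    a,b=px+13,6+h; return [C[0]-13+a*np.cos(a0)-b*np.sin(a0),C[1]+dy,22+a*np.sin(a0)+b*np.cos(a0)]
E
python3 -c "
from h import *
to(*tip(40,75,-62),0,.38)
to(*tip(40,15,-62),0,.38)
"
```

```text
(np.float64(508.8746676631034), np.float64(-260.1), np.float64(116.88062036058541)) -> [  0.3  -44.    25.7    0.38  -0.    -0.01]
(np.float64(531.1298958278824), np.float64(-260.1), np.float64(61.160742225994795)) -> [  0.2  -66.4   81.3    0.38  -0.    -0.01]
```

Request:
carry_out:
  motion:
    - [50, 0, -15, 9, 0.13, 0, 0]
    - [50, 0, -30, 18, 0.26, 0, 0]
    - [50, 0, -44, 26, 0.38, 0, -0.01]
    - [50, 0, -44, 26, 0.38, 0, -0.01]
    - [50, 0, -55, 53, 0.38, 0, -0.01]
    - [50, 0, -63, 73, 0.38, 0, -0.01]
    - [50, 0, -66, 81, 0.38, 0, -0.01]
    - [50, 0, -66, 81, 0.38, 0, -0.01]
    - [50, 0, -66, 81, 0.38, 0, -0.01]

```text
time_s: 5.15
tool_pos: [531.4, -260.3, 62.9]
orientation: [-0.133, 0.695, -0.693, 0.133]
contact_force: [0.2, -0.8, 0.3]
opening: 50.3
```

Request:
carry_out:
  motion:
    - [30, 0, 0, 0, 0, 0, 0]
    - [25, 0, 0, 0, 0, 0, 0]
    - [25, 0, 0, 0, 0, 0, 0]
    - [25, 0, 0, 0, 0, 0, 0]
    - [25, 0, 0, 0, 0, 0, 0]
    - [25, 0, 0, 0, 0, 0, 0]
  newtons: 50

```text
time_s: 5.75
tool_pos: [532.1, -260.7, 63.7]
orientation: [-0.133, 0.695, -0.693, 0.134]
contact_force: [-0.5, 0.6, 4.0]
opening: 34.4
```

```bash
python3 -c "
from h import *
c=shot('wrist','w4');s=bot.read_state();print(s['contact_force'],s['opening'],s['tool_pos'])
"
```

```text
[-1.12  1.14  5.07] 34.73878658594122 [ 532.11 -260.7    63.65]
```

View pics/w4.png

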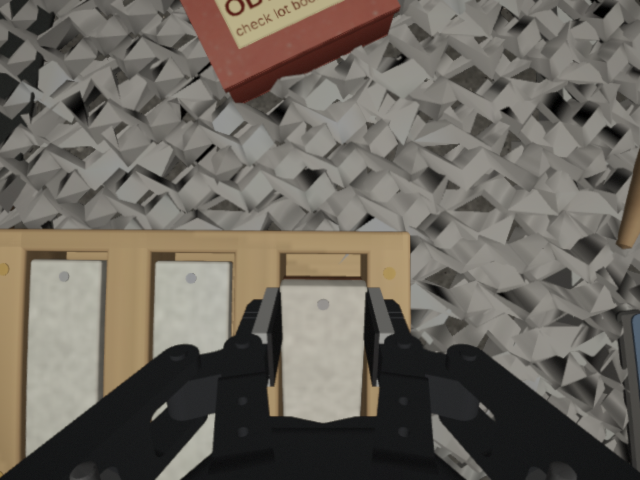

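Request:
carry_out:
  motion:
    - [20, 0, -7, -18, 0, 0, 0]
    - [20, 0, -20, -50, 0, 0, 0]
    - [20, 0, -33, -82, 0, 0, 0]
    - [20, 0, -37, -93, 0, 0, 0]
    - [20, 0, -37, -93, 0, 0, 0]
  newtons: 60

```text
time_s: 6.3
tool_pos: [532.5, -260.8, 165.0]
orientation: [-0.133, 0.695, -0.693, 0.136]
contact_force: [-0.6, -0.4, -0.7]
opening: 34.1
```

```bash
python3 -c "
from h import *
s=bot.read_state();print(s['contact_force'],s['opening'],s['tool_pos'])
to(509.7,129,160,-.156)
"
```

```text
[-0.56 -0.4  -0.69] 34.08799298724969 [ 532.51 -260.82  165.02]
(509.7, 129, 160) -> [-389.9    21.5    -4.8    -0.38    0.03    0.16]
```

Request:
carry_out:
  motion:
    - [20, -45, 0, -3, -0.1, 0, 0]
    - [20, -95, 5, -3, -0.2, 0, 0]
    - [20, -145, 10, -4, -0.3, 0.01, 0.05]
    - [20, -195, 15, -4, -0.38, 0.03, 0.1]
    - [20, -245, 21, -5, -0.38, 0.03, 0.16]
    - [20, -295, 21, -5, -0.38, 0.03, 0.16]
    - [20, -345, 21, -5, -0.38, 0.03, 0.16]
    - [20, -380, 21, -5, -0.38, 0.03, 0.16]
    - [20, -390, 21, -5, -0.38, 0.03, 0.16]
    - [20, -390, 21, -5, -0.38, 0.03, 0.16]

```text
time_s: 7.3
tool_pos: [508.2, 131.1, 157.7]
orientation: [-0.002, -0.65, 0.76, 0.001]
contact_force: [-0.9, 1.0, -1.0]
opening: 34.2
```

```bash
python3 -c "
from h import *
c=shot('wrist','w5');s=bot.read_state();print(s['time_s'],s['contact_force'],s['opening'],s['tool_pos'])
P=np.array([478,196.8]);yw=-.156
def pp(x,y,z): return [P[0]+x*np.cos(yw)-y*np.sin(yw),P[1]+x*np.sin(yw)+y*np.cos(yw),z]
print(proj(c,[pp(-5,31,17),pp(-50,31,17),pp(-5,-31,17),pp(-50,-31,17),pp(63,-80,17),pp(-63,-80,17),pp(63,80,17)]))
"
```

```text
7.35 [ 0.05 -0.71 -0.19] 34.03957544772013 [508.27 129.71 157.9 ]
[[207.93 277.82]
 [213.42 326.34]
 [285.12 277.98]
 [286.89 326.63]
 [348.39 194.42]
 [344.89 339.78]
 [134.25 194.79]]
```

View pics/w5.png

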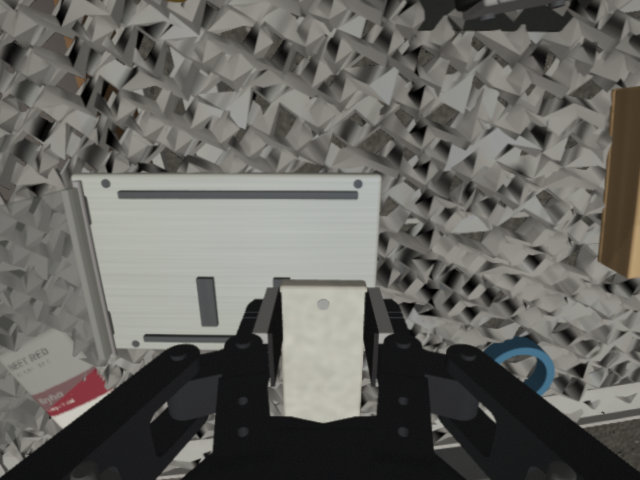

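```bash
cat >> h.py <<'E'
P=np.array([478.2,198]);yw=-.156
def pp(x,y,z): return [P[0]+x*np.cos(yw)-y*np.sin(yw),P[1]+x*np.sin(yw)+y*np.cos(yw),z]
E
python3 -c "
from h import *
to(*pp(41.8,-62,33),yw)"
```

```text
(np.float64(509.8595901748823), np.float64(130.25850348598362), 33) -> [ -1.   -1.9 124.9   0.   -0.   -0. ]
```

Request:
carry_out:
  motion:
    - [20, -1, -2, 45, 0, 0, 0]
    - [20, -1, -2, 85, 0, 0, 0]
    - [20, -1, -2, 110, 0, 0, 0]
    - [20, -1, -2, 120, 0, 0, 0]
    - [20, -1, -2, 124, 0, 0, 0]
    - [20, -1, -2, 125, 0, 0, 0]
    - [20, -1, -2, 126, 0, 0, 0]
    - [20, -1, -2, 127, 0, 0, 0]
    - [20, -1, -2, 127, 0, 0, 0]

```text
time_s: 8.25
tool_pos: [511.9, 130.3, 33.3]
orientation: [0.0, -0.649, 0.761, -0.0]
contact_force: [-0.4, -0.1, -0.9]
opening: 34.2
```

```bash
python3 -c "
from h import *
to(*pp(41.8,-62,29),yw); print(bot.read_state()['contact_force'])
c=shot('wrist','w6')"
```

```text
(np.float64(509.8595901748823), np.float64(130.25850348598362), 29) -> [ 0.3  2.   4.3 -0.  -0.  -0. ]
[-0.42 -0.08 -0.89]
```

Request:
carry_out:
  motion:
    - [20, 0, 2, 1, 0, 0, 0]
    - [20, 0, 2, 2, 0, 0, 0]
    - [20, 0, 2, 3, 0, 0, 0]
    - [20, 0, 2, 3, 0, 0, 0]
    - [20, 0, 2, 3, 0, 0, 0]

```text
time_s: 8.8
tool_pos: [509.2, 130.6, 30.4]
orientation: [-0.001, -0.649, 0.761, -0.0]
contact_force: [-3.3, 0.1, 14.1]
opening: 34.0
```

Request:
carry_out:
  motion:
    - [20, 0, 0, -1, 0, 0, 0]
    - [50, 0, 0, -1, 0, 0, 0]
    - [50, 0, 0, -1, 0, 0, 0]
    - [50, 0, 0, -1, 0, 0, 0]
    - [50, 0, 0, -1, 0, 0, 0]
    - [50, 0, 0, -20, 0, 0, 0]
    - [50, 0, 0, -60, 0, 0, 0]
    - [50, 0, 20, -110, 0, 0, 0]
    - [50, 0, 70, -130, 0, 0, 0]
    - [50, 0, 70, -130, 0, 0, 0]

```text
time_s: 9.8
tool_pos: [437.5, 141.9, 161.5]
orientation: [-0.0, -0.649, 0.761, -0.0]
contact_force: [-1.1, -0.2, -0.4]
opening: 50.1
```

```bash
python3 -c "
from h import *
c=shot('wrist','w7');s=bot.read_state();print(s['time_s'],s['contact_force'],s['opening'],s['tool_pos'])
print(proj(c,[pp(55,-44,20),pp(55,-80,20),pp(-5,-31,17),pp(-5,31,17)]))
to(466,-198.1,90)
"
```

```text
9.85 [ 0.76 -0.7   0.12] 50.00202901036254 [438.33 141.92 160.94]
[[295.79 104.81]
 [347.81 104.68]
 [280.62 189.4 ]
 [198.3  189.81]]
(466, -198.1, 90) -> [331.4  -81.    71.1   -0.    -0.    -0.16]
```

View pics/w7.png

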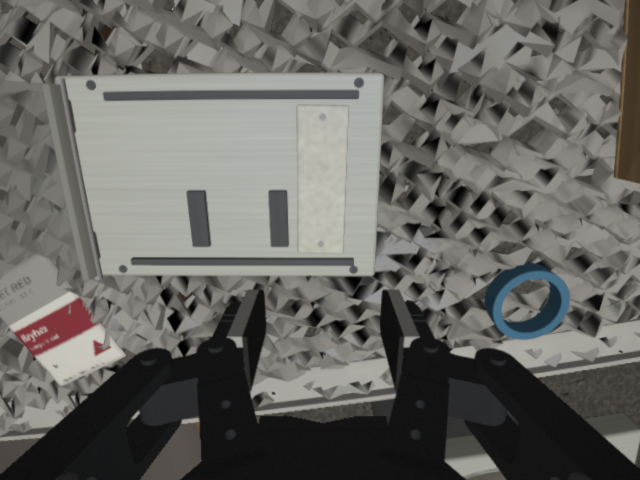

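Request:
carry_out:
  motion:
    - [0, 45, -10, 0, 0, 0, -0.05]
    - [0, 95, -25, 0, 0, 0, -0.1]
    - [0, 145, -40, 0, 0, 0, -0.16]
    - [0, 195, -55, 0, 0, 0, -0.16]
    - [0, 245, -70, 10, 0, 0, -0.16]
    - [0, 293, -79, 20, 0, 0, -0.16]
    - [0, 331, -79, 45, 0, 0, -0.16]
    - [0, 331, -79, 80, 0, 0, -0.16]
    - [0, 331, -79, 97, 0, 0, -0.16]
    - [0, 331, -79, 97, 0, 0, -0.16]

```text
time_s: 10.85
tool_pos: [464.0, -197.9, 59.6]
orientation: [-0.002, -0.707, 0.707, 0.002]
contact_force: [-0.0, 0.5, 0.1]
opening: -0.0
```

```bash
sed -i 's/478.2,198\]/478.5,199.5]/' h.py; python3 -c "
from h import *
to(464.5,-198.1,50)
"
```

```text
(464.5, -198.1, 50) -> [ 0.2  -0.6   9.6   0.01  0.   -0.  ]
```

Request:
carry_out:
  motion:
    - [0, 0, 0, 2, 0, 0, 0]
    - [0, 0, 0, 4, 0, 0, 0]
    - [0, 0, 0, 6, 0, 0, 0]
    - [0, 0, 0, 8, 0, 0, 0]
    - [0, 0, 0, 9.5, 0, 0, 0]
    - [0, 0, 0, 10.5, 0, 0, 0]
    - [0, 0, 0, 11.5, 0, 0, 0]
    - [0, 0, 0, 11.5, 0, 0, 0]

```text
time_s: 11.65
tool_pos: [464.5, -197.6, 51.8]
orientation: [0.001, 0.708, -0.707, -0.001]
contact_force: [-7.5, -2.1, 9.4]
opening: 0.3
```

Request:
carry_out:
  motion:
    - [0, 0, 0, 1, 0, 0, 0]
    - [0, 0, 0, 2, 0, 0, 0]
    - [0, 0, 0, 3, 0, 0, 0]
    - [0, 0, 0, 3.5, 0, 0, 0]
    - [0, 0, 0, 3.5, 0, 0, 0]

```text
time_s: 12.15
tool_pos: [462.8, -197.5, 47.9]
orientation: [0.002, 0.708, -0.706, -0.002]
contact_force: [-12.3, -4.9, 9.3]
opening: 0.0
```

Request:
carry_out:
  motion:
    - [0, 0, 0, 1, 0, 0, 0]
    - [0, 0, 0, 1.5, 0, 0, 0]
    - [0, 0, 0, 1.5, 0, 0, 0]

```text
time_s: 12.45
tool_pos: [462.8, -197.6, 47.3]
orientation: [0.002, 0.708, -0.706, -0.002]
contact_force: [-15.8, -2.3, 24.7]
opening: 0.4
```

At the stop. Back up and set up for the tilted grasp.

Request:
carry_out:
  motion:
    - [0, 0, 0, -6, 0, 0, 0]
    - [0, 0, 0, -50, 0, 0, 0]
    - [50, 0, -15, -80, 0.13, 0, 0]
    - [50, 0, -30, -80, 0.26, 0, 0]
    - [50, 0, -46, -70, 0.38, 0, 0]
    - [50, 0, -46, -70, 0.38, 0, 0]
    - [50, 0, -46, -70, 0.38, 0, 0]

```text
time_s: 13.15
tool_pos: [511.0, -197.4, 116.0]
orientation: [-0.132, 0.695, -0.695, 0.132]
contact_force: [0.1, -0.1, 0.4]
opening: 49.7
```

```bash
python3 -c "
from h import *
to(*tip(40,15,0),0,.38)
c=shot('wrist')
# rivet/plate end check: white mask in middle pocket
print(proj(c,[tip(55,8,-18),tip(55,8,18),tip(47,8,0)]))
g=c['img'].astype(int); m=((g.min(2)>150)&(np.ptp(g,axis=2)<25)).astype(np.uint8)
u=proj(c,[tip(47,8,0)])[0].astype(int); 
for dv in (-30,-20,-10,0,10): print(u[1]+dv,np.flatnonzero(m[u[1]+dv,u[0]-70:u[0]+70])[[0,-1]]+u[0]-70 if m[u[1]+dv,u[0]-70:u[0]+70].any() else None)
"
```

```text
(np.float64(531.1298958278824), np.float64(-198.1), np.float64(61.160742225994795)) -> [ 0.7  1.5 58.4  0.   0.   0. ]
[[355.64 241.45]
 [290.44 241.4 ]
 [323.02 254.9 ]]
224 None
234 None
244 [294 356]
254 [294 355]
264 [294 355]
```

Request:
carry_out:
  motion:
    - [50, 0.5, 1, 25, 0, 0, 0]
    - [50, 0.5, 1.5, 45, 0, 0, 0]
    - [50, 0.5, 1.5, 55, 0, 0, 0]
    - [50, 0.5, 1.5, 58, 0, 0, 0]
    - [50, 0.5, 1.5, 58, 0, 0, 0]
    - [25, 0.5, 1.5, 58, 0, 0, 0]
    - [25, 0.5, 1.5, 58, 0, 0, 0]
    - [25, 0.5, 1.5, 58, 0, 0, 0]
    - [20, 0.5, 1.5, 58, 0, 0, 0]
    - [20, 0.5, 1.5, 58, 0, 0, 0]

```text
time_s: 14.2
tool_pos: [532.2, -198.3, 62.4]
orientation: [-0.133, 0.695, -0.694, 0.134]
contact_force: [0.2, -0.5, 4.3]
opening: 34.0
```

Request:
carry_out:
  motion:
    - [20, 0, 0, 0, 0, 0, 0]
    - [20, 0, 0, 0, 0, 0, 0]
    - [20, 0, -7, -18, 0, 0, 0]
    - [20, 0, -20, -50, 0, 0, 0]
    - [20, 0, -33, -82, 0, 0, 0]
    - [20, 0, -37, -93, 0, 0, 0]
    - [20, 0, -37, -93, 0, 0, 0]

```text
time_s: 14.9
tool_pos: [532.6, -198.4, 163.5]
orientation: [-0.133, 0.695, -0.694, 0.135]
contact_force: [0.6, 0.3, -1.6]
opening: 34.4
```

```bash
python3 -c "
from h import *
p,r=tool();print(p)
to(*pp(41.8,0,160),yw)
"
```

```text
[ 532.57 -198.43  163.46]
(np.float64(519.7924082498491), np.float64(193.0056162010708), 160) -> [-391.5    12.4    -2.3    -0.38    0.03    0.16]
```

Request:
carry_out:
  motion:
    - [20, -45, 0, -3, -0.1, 0, 0]
    - [20, -95, 5, -3, -0.2, 0, 0]
    - [20, -145, 8, -4, -0.3, 0.01, 0.05]
    - [20, -195, 12, -4, -0.38, 0.03, 0.1]
    - [20, -245, 12, -3, -0.38, 0.03, 0.16]
    - [20, -295, 12, -2, -0.38, 0.03, 0.16]
    - [20, -345, 12, -2, -0.38, 0.03, 0.16]
    - [20, -380, 12, -2, -0.38, 0.03, 0.16]
    - [20, -391, 12, -2, -0.38, 0.03, 0.16]
    - [20, -391, 12, -2, -0.38, 0.03, 0.16]

```text
time_s: 15.9
tool_pos: [518.5, 194.2, 157.0]
orientation: [-0.002, -0.649, 0.761, 0.001]
contact_force: [0.6, -0.6, -1.3]
opening: 33.6
```

```bash
python3 -c "
from h import *
c=shot('wrist');s=bot.read_state();print(s['time_s'],s['contact_force'],s['opening'])
print(proj(c,[pp(55,-44,20),pp(55,-80,20)]))
to(*pp(41.4,0,33),yw)
"
```

```text
15.95 [-0.33  0.38 -1.2 ] 34.3851131118382
[[382.68 206.27]
 [431.12 206.27]]
(np.float64(519.3972655871711), np.float64(193.0677634144577), 33) -> [ -0.6  -1.3 124.2   0.   -0.   -0. ]
```

Request:
carry_out:
  motion:
    - [20, -0.5, -1, 45, 0, 0, 0]
    - [20, -0.5, -1, 85, 0, 0, 0]
    - [20, -0.5, -1, 110, 0, 0, 0]
    - [20, -0.5, -1, 120, 0, 0, 0]
    - [20, -0.5, -1, 124, 0, 0, 0]
    - [20, -0.5, 0, 126, 0, 0, 0]
    - [20, -0.5, 0, 127, 0, 0, 0]
    - [20, -0.5, 0, 128, 0, 0, 0]
    - [20, -0.5, 0, 129, 0, 0, 0]
    - [20, -0.5, 0, 129, 0, 0, 0]

```text
time_s: 16.95
tool_pos: [519.8, 193.5, 30.5]
orientation: [-0.0, -0.648, 0.762, 0.0]
contact_force: [0.7, -0.8, 0.9]
opening: 34.2
```

Request:
carry_out:
  motion:
    - [20, 0, 0, 1, 0, 0, 0]
    - [20, 0, 0, 2, 0, 0, 0]
    - [20, 0, 0, 2, 0, 0, 0]
    - [50, 0, 0, 1, 0, 0, 0]
    - [50, 0, 0, 1, 0, 0, 0]
    - [50, 0, 0, 1, 0, 0, 0]
    - [50, 0, 0, -20, 0, 0, 0]
    - [50, 0, 0, -60, 0, 0, 0]
    - [50, 0, 10, -105, 0, 0, 0]
    - [50, 0, 50, -130, 0, 0, 0]

```text
time_s: 17.95
tool_pos: [474.1, 202.2, 163.3]
orientation: [0.002, -0.647, 0.762, -0.001]
contact_force: [-0.1, 1.2, 0.0]
opening: 50.0
```

```bash
python3 -c "
from h import *
c=shot('wrist','w8');s=bot.read_state();print(s['time_s'],s['contact_force'],s['opening'],s['tool_pos'])
to(464.5,-136.1,62)
"
```

```text
18.0 [-4.97 -0.29  1.44] 49.772627491607224 [467.05 202.21 164.69]
(464.5, -136.1, 62) -> [334.4  -52.2  102.2    0.     0.    -0.16]
```

View pics/w8.png

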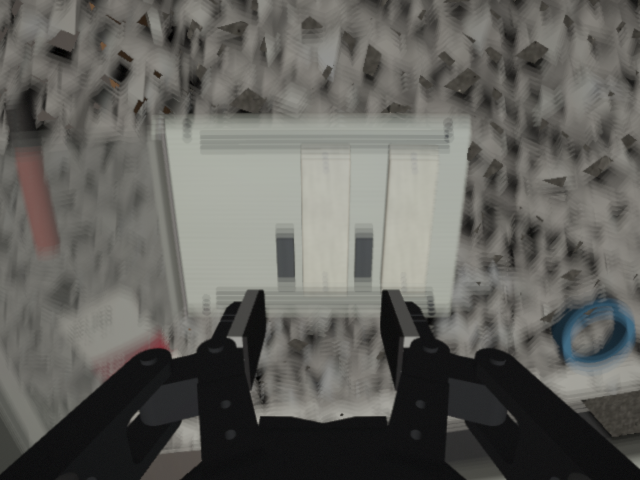

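Request:
carry_out:
  motion:
    - [0, 45, -10, 0, 0, 0, -0.05]
    - [0, 95, -20, 0, 0, 0, -0.1]
    - [0, 145, -30, 0, 0, 0, -0.16]
    - [0, 195, -40, 0, 0, 0, -0.16]
    - [0, 245, -50, 10, 0, 0, -0.16]
    - [0, 293, -51, 20, 0, 0, -0.16]
    - [0, 334, -51, 45, 0, 0, -0.16]
    - [0, 334, -51, 80, 0, 0, -0.16]
    - [0, 334, -51, 100, 0, 0, -0.16]
    - [0, 334, -51, 100, 0, 0, -0.16]

```text
time_s: 19.0
tool_pos: [464.7, -136.4, 57.5]
orientation: [-0.002, -0.706, 0.708, 0.003]
contact_force: [0.3, 0.6, 1.1]
opening: -0.0
```

```bash
python3 -c "
from h import *
to(464.5,-136.1,50)
"
```

```text
(464.5, -136.1, 50) -> [-0.3   0.2   7.5   0.01  0.   -0.  ]
```

Request:
carry_out:
  motion:
    - [0, 0, 0, 2, 0, 0, 0]
    - [0, 0, 0, 4, 0, 0, 0]
    - [0, 0, 0, 6, 0, 0, 0]
    - [0, 0, 0, 8, 0, 0, 0]
    - [0, 0, 0, 10, 0, 0, 0]
    - [0, 0, 0, 11.5, 0, 0, 0]
    - [0, 0, 0, 12.5, 0, 0, 0]
    - [0, 0, 0, 13, 0, 0, 0]
    - [0, 0, 0, 13, 0, 0, 0]

```text
time_s: 19.9
tool_pos: [464.2, -136.2, 48.0]
orientation: [0.002, 0.707, -0.707, -0.002]
contact_force: [-13.5, -3.6, 18.8]
opening: 0.1
```

Request:
carry_out:
  motion:
    - [0, 0, 0, 0.8, 0, 0, 0]
    - [0, 0, 0, 0.8, 0, 0, 0]
    - [0, 0, 0, -6, 0, 0, 0]
    - [0, 0, 0, -50, 0, 0, 0]
    - [50, 0, -15, -80, 0.13, 0, 0]
    - [50, 0, -30, -80, 0.26, 0, 0]
    - [50, 0, -45, -70, 0.38, 0, 0]
    - [50, 0, -45, -70, 0.38, 0, 0]
    - [50, 0, -45, -70, 0.38, 0, 0]

```text
time_s: 20.8
tool_pos: [511.4, -136.2, 117.2]
orientation: [0.132, -0.694, 0.695, -0.131]
contact_force: [-0.1, 0.2, -0.3]
opening: 49.7
```

```bash
python3 -c "
from h import *
to(*tip(40,15,62),0,.38)
c=shot('wrist')
print(proj(c,[tip(55,8,44),tip(55,8,80),tip(47,8,62)]))
g=c['img'].astype(int); m=((g.min(2)>150)&(np.ptp(g,axis=2)<25)).astype(np.uint8)
u=proj(c,[tip(47,8,62)])[0].astype(int); 
for dv in (-30,-20,-10,0,10): print(u[1]+dv,np.flatnonzero(m[u[1]+dv,u[0]-70:u[0]+70])[[0,-1]]+u[0]-70 if m[u[1]+dv,u[0]-70:u[0]+70].any() else None)
"
```

```text
(np.float64(531.1298958278824), np.float64(-136.1), np.float64(61.160742225994795)) -> [-0.1   2.2  59.3   0.01  0.   -0.  ]
[[354.08 241.96]
 [289.22 242.01]
 [321.67 255.37]]
225 None
235 None
245 [292 354]
255 [293 354]
265 [293 354]
```

Request:
carry_out:
  motion:
    - [50, 0, 1, 25, 0, 0, 0]
    - [50, 0, 2, 45, 0, 0, 0]
    - [50, 0, 2, 55, 0, 0, 0]
    - [50, 0, 2, 59, 0, 0, 0]
    - [50, 0, 2, 59, 0, 0, 0]
    - [25, 0, 2, 59, 0, 0, 0]
    - [25, 0, 2, 59, 0, 0, 0]
    - [25, 0, 2, 59, 0, 0, 0]
    - [20, 0, 2, 59, 0, 0, 0]
    - [20, 0, 2, 59, 0, 0, 0]

```text
time_s: 21.85
tool_pos: [532.3, -136.6, 62.0]
orientation: [0.133, -0.694, 0.695, -0.133]
contact_force: [-0.2, 0.8, 3.8]
opening: 34.2
```

Request:
carry_out:
  motion:
    - [20, 0, 0, 0, 0, 0, 0]
    - [20, 0, 0, 0, 0, 0, 0]
    - [20, 0, -7, -18, 0, 0, 0]
    - [20, 0, -20, -50, 0, 0, 0]
    - [20, 0, -33, -82, 0, 0, 0]
    - [20, 0, -37, -93, 0, 0, 0]
    - [20, 0, -37, -93, 0, 0, 0]

```text
time_s: 22.55
tool_pos: [532.9, -136.8, 163.1]
orientation: [0.134, -0.694, 0.694, -0.135]
contact_force: [-0.1, -0.2, -1.4]
opening: 34.2
```

```bash
python3 -c "
from h import *
to(*pp(41.4,62,160),yw)
"
```

```text
(np.float64(529.0300836621378), np.float64(254.31487612954487), 160) -> [-391.1     4.9     0.9    -0.38    0.03    0.15]
```

Request:
carry_out:
  motion:
    - [20, -45, 0, -3, -0.1, 0, 0]
    - [20, -95, 3, -3, -0.2, 0, 0]
    - [20, -145, 4, -3, -0.3, 0.01, 0.05]
    - [20, -195, 5, -2, -0.38, 0.03, 0.1]
    - [20, -245, 5, 0, -0.38, 0.03, 0.15]
    - [20, -295, 5, 1, -0.38, 0.03, 0.15]
    - [20, -345, 5, 1, -0.38, 0.03, 0.15]
    - [20, -375, 5, 1, -0.38, 0.03, 0.15]
    - [20, -391, 5, 1, -0.38, 0.03, 0.15]
    - [20, -391, 5, 1, -0.38, 0.03, 0.15]

```text
time_s: 23.55
tool_pos: [527.2, 256.0, 156.7]
orientation: [-0.002, -0.652, 0.758, 0.001]
contact_force: [-0.6, -1.0, -0.6]
opening: 34.3
```

```bash
python3 -c "
from h import *
c=shot('wrist');s=bot.read_state();print(s['time_s'],s['contact_force'],s['opening'])
to(*pp(41.4,62,33),yw)
"
```

```text
23.6 [-0.89 -0.91 -0.87] 34.151227569445915
(np.float64(529.0300836621378), np.float64(254.31487612954487), 33) -> [ -0.5   -2.4  123.9    0.01  -0.     0.01]
```

Request:
carry_out:
  motion:
    - [20, 0, -1.5, 45, 0, 0, 0.005]
    - [20, 0, -1.5, 85, 0, 0, 0.005]
    - [20, 0, -1.5, 110, 0, 0, 0.005]
    - [20, 0, -1, 120, 0, 0, 0.005]
    - [20, 0, -1, 124, 0, 0, 0.005]
    - [20, 0, -0.5, 126, 0, 0, 0.005]
    - [20, 0, -0.5, 127, 0, 0, 0.005]
    - [20, 0, -0.5, 128, 0, 0, 0.005]
    - [20, 0, -0.5, 129, 0, 0, 0.005]
    - [20, 0, -0.5, 129, 0, 0, 0.005]

```text
time_s: 24.6
tool_pos: [528.8, 253.9, 30.5]
orientation: [-0.001, -0.649, 0.761, -0.0]
contact_force: [0.6, -5.6, 0.5]
opening: 34.2
```

Request:
carry_out:
  motion:
    - [20, 1, 0, 1, 0, 0, 0]
    - [20, 1, 0, 2, 0, 0, 0]
    - [20, 1, 0, 2, 0, 0, 0]

```text
time_s: 24.9
tool_pos: [528.9, 253.8, 30.3]
orientation: [-0.0, -0.649, 0.761, 0.0]
contact_force: [-6.3, -3.0, 20.4]
opening: 34.0
```

Request:
carry_out:
  motion:
    - [20, 0, 0, -1, 0, 0, 0]
    - [46, 0, 0, -1, 0, 0, 0]
    - [46, 0, 0, -1, 0, 0, 0]
    - [46, 0, 0, -1, 0, 0, 0]
    - [46, 0, 0, -1, 0, 0, 0]
    - [46, 0, 0, -20, 0, 0, 0]
    - [46, 0, 0, -60, 0, 0, 0]
    - [46, 0, 20, -110, 0, 0, 0]
    - [46, 0, 60, -130, 0, 0, 0]
    - [46, 0, 60, -130, 0, 0, 0]

```text
time_s: 25.9
tool_pos: [467.3, 264.1, 160.9]
orientation: [0.0, -0.649, 0.76, 0.0]
contact_force: [-0.1, -1.2, 0.5]
opening: 46.2
```

```bash
python3 -c "
from h import *
c=shot('wrist','w9');d=shot('side','s9');s=bot.read_state();print(s['time_s'],s['contact_force'],s['opening'],s['tool_pos'])
print(proj(c,[pp(55,44,20),pp(55,80,20),pp(-55,44,20),pp(-55,80,20)]))
"
```

```text
26.0 [0.26 0.09 0.15] 46.21346320047174 [469.32 263.56 158.63]
[[347.88 120.28]
 [296.34 120.31]
 [345.04 265.59]
 [299.47 265.61]]
```

View pics/w9.png

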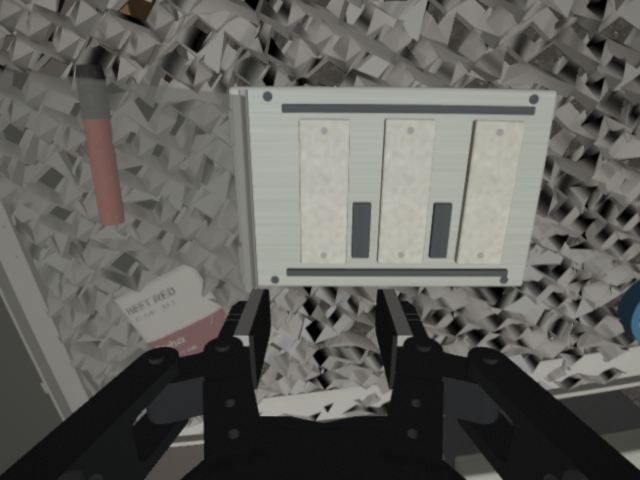

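```bash
python3 -c "
from h import *
to(537,-136.1,120)
"
```

```text
(537, -136.1, 120) -> [ 384.2  -129.3    38.6     0.     -0.     -0.16]
```

Request:
carry_out:
  motion:
    - [0, 45, -10, 0, 0, 0, -0.05]
    - [0, 92, -27, 0, 0, 0, -0.1]
    - [0, 138, -44, 0, 0, 0, -0.16]
    - [0, 184, -61, 0, 0, 0, -0.16]
    - [0, 230, -78, 0, 0, 0, -0.16]
    - [0, 276, -95, 10, 0, 0, -0.16]
    - [0, 322, -112, 20, 0, 0, -0.16]
    - [0, 367, -128, 35, 0, 0, -0.16]
    - [0, 384, -129, 40, 0, 0, -0.16]
    - [0, 384, -129, 40, 0, 0, -0.16]

```text
time_s: 27.0
tool_pos: [535.7, -139.5, 115.9]
orientation: [-0.002, -0.706, 0.708, 0.001]
contact_force: [0.1, 0.8, -0.6]
opening: 0.1
```

Request:
carry_out:
  motion:
    - [0, 0, 0, 35, 0, 0, 0]
    - [0, 0, 0, 45, 0, 0, 0]
    - [0, 0, 0, 55, 0, 0, 0]
    - [0, 0, 0, 62, 0, 0, 0]
    - [0, 0, 0, 66, 0, 0, 0]
    - [0, 0, 0, 69, 0, 0, 0]
    - [0, 0, 0, 71, 0, 0, 0]
    - [0, 0, 0, 71, 0, 0, 0]

```text
time_s: 27.8
tool_pos: [536.1, -136.8, 47.4]
orientation: [0.001, 0.708, -0.706, -0.0]
contact_force: [0.9, 0.2, 0.3]
opening: 0.0
```

Request:
carry_out:
  motion:
    - [0, 0, 0, 0.7, 0, 0, 0]
    - [0, 0, 0, 1.4, 0, 0, 0]
    - [0, 0, 0, 1.4, 0, 0, 0]

```text
time_s: 28.1
tool_pos: [536.1, -136.8, 46.7]
orientation: [0.001, 0.708, -0.706, -0.0]
contact_force: [-1.3, 0.4, 10.1]
opening: 0.1
```

Request:
carry_out:
  motion:
    - [0, 0, 0, -45, 0, 0, 0]
    - [0, 31, 0, -45, 0, 0, 0]
    - [0, 61.5, 0, -45, 0, 0, 0]
    - [0, 61.5, 0, -45, 0, 0, 0]
    - [0, 61.5, 0, -30, 0, 0, 0]
    - [0, 61.5, 0, -15, 0, 0, 0]
    - [0, 61.5, 0, -6, 0, 0, 0]
    - [0, 61.5, 0, -2, 0, 0, 0]
    - [0, 61.5, 0, -0.3, 0, 0, 0]
    - [0, 61.5, 0, 0, 0, 0, 0]

```text
time_s: 29.1
tool_pos: [535.6, -197.4, 46.4]
orientation: [0.002, 0.708, -0.706, -0.001]
contact_force: [-5.2, 3.2, 20.1]
opening: 0.1
```

Request:
carry_out:
  motion:
    - [0, 0, 0, 0.4, 0, 0, 0]
    - [0, 0, 0, 0.4, 0, 0, 0]

```text
time_s: 29.3
tool_pos: [535.6, -197.4, 46.4]
orientation: [0.002, 0.708, -0.706, -0.001]
contact_force: [-4.2, 2.7, 20.8]
opening: 0.0
```

Request:
carry_out:
  motion:
    - [0, 0, 0, -45, 0, 0, 0]
    - [0, 31, 0, -45, 0, 0, 0]
    - [0, 62, 0, -45, 0, 0, 0]
    - [0, 62, 0, -45, 0, 0, 0]
    - [0, 62, 0, -30, 0, 0, 0]
    - [0, 62, 0, -15, 0, 0, 0]
    - [0, 62, 0, -6, 0, 0, 0]
    - [0, 62, 0, -2, 0, 0, 0]
    - [0, 62, 0, -0.3, 0, 0, 0]
    - [0, 62, 0, 0, 0, 0, 0]

```text
time_s: 30.3
tool_pos: [535.7, -259.2, 46.3]
orientation: [0.002, 0.708, -0.706, -0.002]
contact_force: [-6.0, 5.4, 22.1]
opening: -0.3
```

Request:
carry_out:
  motion:
    - [0, 0, 0, 0.4, 0, 0, 0]
    - [0, 0, 0, 0.4, 0, 0, 0]

```text
time_s: 30.5
tool_pos: [535.7, -259.2, 46.3]
orientation: [0.001, 0.708, -0.706, -0.001]
contact_force: [-6.5, 5.0, 23.4]
opening: -0.5
```

Request:
carry_out:
  motion:
    - [0, 0, 0, -45, 0, 0, 0]
    - [0, 0, 0, -95, 0, 0, 0]
    - [0, -40, 0, -140, 0, 0, 0]
    - [0, -90, 0, -190, 0, 0, 0]
    - [0, -140, 0, -240, 0, 0, 0]
    - [0, -190, 0, -260, 0, 0, 0]
    - [0, -190, 0, -260, 0, 0, 0]

```text
time_s: 31.2
tool_pos: [535.7, -70.8, 303.8]
orientation: [0.002, 0.708, -0.706, -0.001]
contact_force: [0.3, -0.3, -0.2]
opening: -0.3
```

```bash
python3 -c "
from h import *
d=shot('side','s10');c=shot('scene','c10')
print('edge',onz(d,[[215,131],[300,128],[395,130]],0), onz(c,[[300,122],[345,140],[395,157],[440,172]],0))
# cover top corners predicted vs angle
for a in (1.6,1.7,1.75):
    q=[pp(x,115-210*np.cos(np.pi-a)*-1 if 0 else 115+210*-np.cos(a),23+210*np.sin(a)) for x in(-71,71)]
    print(a,proj(d,q).ravel(),proj(c,q).ravel())
a=d['img'][60:300,150:470,::-1];b=c['img'][90:330,200:480,::-1]
cv2.imwrite('pics/m10.png',np.hstack([cv2.resize(a,None,fx=1.25,fy=1.25),cv2.resize(b,None,fx=1.25,fy=1.25)]))
to(*pp(0,0,320),yw)
"
```

```text
edge [[272.79 542.72   0.  ]
 [511.82 545.44   0.  ]
 [779.79 520.6    0.  ]] [[248.47 559.93   0.  ]
 [418.39 540.6    0.  ]
 [589.75 534.21   0.  ]
 [735.25 530.25   0.  ]]
1.6 [264.15  85.27 328.21  88.21] [322.91 115.79 370.   135.8 ]
1.7 [265.76  81.87 328.88  84.75] [327.26 112.43 374.06 132.12]
1.75 [266.57  80.56 329.2   83.4 ] [329.38 111.03 376.   130.57]
(np.float64(478.5), np.float64(199.5), 320) -> [-268.3    57.4   -13.9    -0.     -0.      0.16]
```

View pics/m10.png

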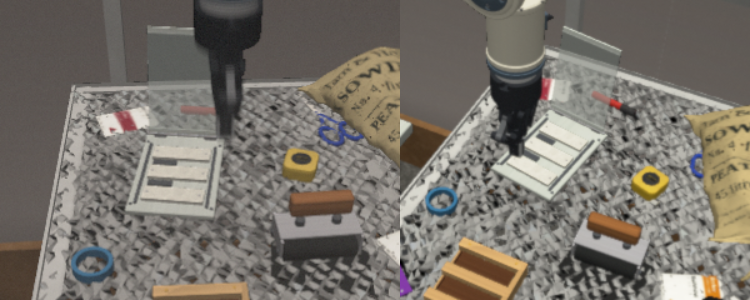

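Request:
carry_out:
  motion:
    - [0, -45, 0, 0, 0, 0, 0.05]
    - [0, -93, 5, 0, 0, 0, 0.1]
    - [0, -142, 10, 0, 0, 0, 0.155]
    - [0, -190, 15, 0, 0, 0, 0.155]
    - [0, -238, 20, 0, 0, 0, 0.155]
    - [0, -286, 25, 0, 0, 0, 0.155]
    - [0, -334, 25, 0, 0, 0, 0.155]
    - [0, -382, 25, 0, 0, 0, 0.155]
    - [0, -430, 25, 0, 0, 0, 0.155]
    - [0, -473, 25, 0, 0, 0, 0.155]

```text
time_s: 32.3
tool_pos: [509.7, 402.1, 301.0]
orientation: [-0.002, -0.651, 0.759, 0.0]
contact_force: [0.7, 0.0, 0.9]
opening: 0.1
```

Request:
carry_out:
  motion:
    - [0, 0, 0, 0, 0, 0, 0]
    - [0, 0, 0, 0, 0, 0, 0]
    - [0, 0, 0, 40, 0, 0, 0]
    - [0, 0, 0, 75, 0, 0, 0]
    - [0, 0, 0, 80, 0, 0, 0]
    - [0, 0, 0, 80, 0, 0, 0]

```text
time_s: 32.9
tool_pos: [510.1, 398.6, 221.8]
orientation: [-0.003, -0.651, 0.759, 0.0]
contact_force: [0.3, -0.0, 1.3]
opening: -0.2
```

```bash
python3 -c "
from h import *
to(*pp(0,170,224),yw);to(*pp(0,40,224),yw); print(tool()[0],bot.read_state()['contact_force'])
"
```

```text
(np.float64(504.912565689425), np.float64(367.43563163814224), 224) -> [31.6  0.4 -2.1  0.  -0.   0. ]
(np.float64(484.7147213386882), np.float64(239.01426626779818), 224) -> [161.6   0.6  -1.6   0.   -0.    0. ]
[510.1 398.6 221.8] [ 0.32 -0.02  1.27]
```

Request:
carry_out:
  motion:
    - [0, 20, 0, 0, 0, 0, 0]
    - [0, 34, 0, 0, 0, 0, 0]
    - [0, 48, 0, 0, 0, 0, 0]
    - [0, 62, 0, 0, 0, 0, 0]
    - [0, 76, 0, 0, 0, 0, 0]
    - [0, 90, 0, 0, 0, 0, 0]
    - [0, 104, 0, 0, 0, 0, 0]
    - [0, 118, 0, 0, 0, 0, 0]
    - [0, 132, 0, 0, 0, 0, 0]
    - [0, 146, 0, 0, 0, 0, 0]

```text
time_s: 33.9
tool_pos: [487.9, 254.6, 222.8]
orientation: [-0.001, -0.651, 0.759, 0.0]
contact_force: [0.4, -0.3, 0.6]
opening: -0.3
```

Request:
carry_out:
  motion:
    - [0, 0, 0, 0, 0, 0, 0]
    - [0, 0, 0, -50, 0, 0, 0]
    - [0, 0, 0, -80, 0, 0, 0]
    - [0, 0, 0, -80, 0, 0, 0]
    - [0, 0, 0, -80, 0, 0, 0]
    - [0, 0, 0, -80, 0, 0, 0]
    - [0, 0, 0, -80, 0, 0, 0]
    - [0, 0, 0, -80, 0, 0, 0]
    - [0, 0, 0, -80, 0, 0, 0]
    - [0, 0, 0, -80, 0, 0, 0]

```text
time_s: 34.9
tool_pos: [488.2, 255.9, 302.5]
orientation: [-0.002, -0.651, 0.759, 0.0]
contact_force: [-1.0, 0.1, 0.4]
opening: 0.1
```

Request:
carry_out:
  motion:
    - [40, 45, 0, 0, 0, 0, 0]
    - [60, 90, -20, 0, 0, 0, 0]
    - [60, 130, -60, 0, 0, 0, 0]
    - [60, 140, -100, 0, 0, 0, 0]
    - [60, 140, -100, 0, 0, 0, 0]
    - [60, 140, -100, 0, 0, 0, 0]
    - [60, 140, -100, 0, 0, 0, 0]
    - [60, 140, -100, 0, 0, 0, 0]
    - [60, 140, -100, 0, 0, 0, 0]
    - [60, 140, -100, 0, 0, 0, 0]

```text
time_s: 35.9
tool_pos: [565.4, 102.9, 303.1]
orientation: [-0.001, -0.651, 0.759, 0.0]
contact_force: [-0.4, 0.7, 0.6]
opening: 59.6
```

```bash
python3 -c "
from h import *
d=shot('side','s11');c=shot('wrist','w11');e=shot('scene','c11')
a=d['img'][140:300,220:460,::-1]
cv2.imwrite('pics/m11.png',np.vstack([cv2.resize(a,(480,320)),cv2.resize(c['img'][:,:,::-1],(480,280))]))
"
```

```text
(no output)
```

View pics/m11.png

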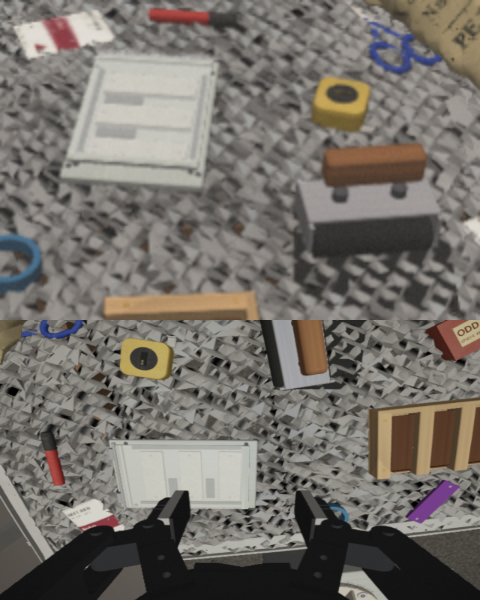

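```bash
python3 -c "
from h import *
to(600,-20,330,0.04)
"
```

```text
(600, -20, 330) -> [116.   -52.6  -26.9    0.    -0.    -0.19]
```

Request:
carry_out:
  motion:
    - [60, 45, -20, -10, 0, 0, -0.06]
    - [60, 90, -40, -20, 0, 0, -0.13]
    - [60, 116, -53, -27, 0, 0, -0.19]
    - [60, 116, -53, -27, 0, 0, -0.19]
    - [60, 116, -53, -27, 0, 0, -0.19]
    - [60, 116, -53, -27, 0, 0, -0.19]
    - [60, 116, -53, -27, 0, 0, -0.19]

```text
time_s: 36.75
tool_pos: [600.1, -19.2, 329.6]
orientation: [0.001, 0.72, -0.694, -0.001]
contact_force: [-0.3, 0.5, -0.2]
opening: 59.8
```

```bash
python3 -c "
from h import *
c=shot('wrist','w12');d=shot('side')
cv2.imwrite('pics/w12.png',c['img'][:,:,::-1])
for k,cc in (('w',c),('s',d)):
    h=cv2.cvtColor(cc['img'],cv2.COLOR_RGB2HSV)
    m=((h[...,0]>5)&(h[...,0]<16)&(h[...,1]>110)&(h[...,2]>60)).astype(np.uint8)
    n,l,st,ce=cv2.connectedComponentsWithStats(m)
    for i in range(1,n):
        if st[i,4]>150:
            q=np.argwhere(l==i)[:,::-1].astype(np.float32); b=cv2.boxPoints(cv2.minAreaRect(q))
            print(k,st[i],onz(cc,b,113)[:,:2].ravel())
"
```

```text
w [ 281   30   30  117 3167] [746.21  21.05 747.38  -2.61 651.2   -6.92 649.86  18.81]
w [472  80  67  35 265] [ 698.45 -145.65  731.21 -193.38  717.11 -206.34  683.59 -158.16]
w [501 102  59  38 365] [ 669.74 -178.59  700.34 -228.19  689.86 -237.06  658.76 -187.07]
w [478 106  23  36 225] [ 687.41 -153.3   693.09 -165.61  666.69 -182.07  660.79 -169.49]
w [ 396  221   36   82 1950] [ 498.04  -97.51  585.75  -99.78  582.89 -127.1   494.45 -126.97]
w [ 441  223   40   85 2199] [ 491.3  -148.77  586.96 -149.43  583.47 -176.67  486.82 -178.34]
w [ 488  225   42   85 2091] [ 490.64 -199.59  587.22 -200.04  582.81 -226.69  484.98 -228.52]
s [382 212  51  19 634] [647.73  12.84 747.06  16.24 737.04 -33.88 641.59 -36.66]
s [482 237  23  25 197] [ 818.88  -71.89  836.05  -54.41  859.18 -110.57  842.37 -126.52]
s [499 267  22  32 216] [ 802.57 -201.58  843.8  -133.3   866.33 -147.19  824.09 -214.06]
s [277 299  65  15 718] [ 446.2  -193.36  548.34 -194.69  546.31 -222.46  446.73 -221.  ]
s [506 320  43  47 794] [ 764.78 -315.87  812.16 -255.72  854.46 -292.72  805.85 -349.1 ]
s [278 326  67  18 951] [ 446.39 -247.63  547.54 -247.68  545.6  -277.11  447.25 -276.86]
s [ 278  355   71   21 1146] [ 445.99 -301.61  547.58 -302.37  545.42 -332.5   446.84 -331.56]
s [ 519  449   62   31 1071] [ 734.88 -495.95  748.   -459.1   826.43 -465.9   809.95 -502.68]
```

View pics/w12.png

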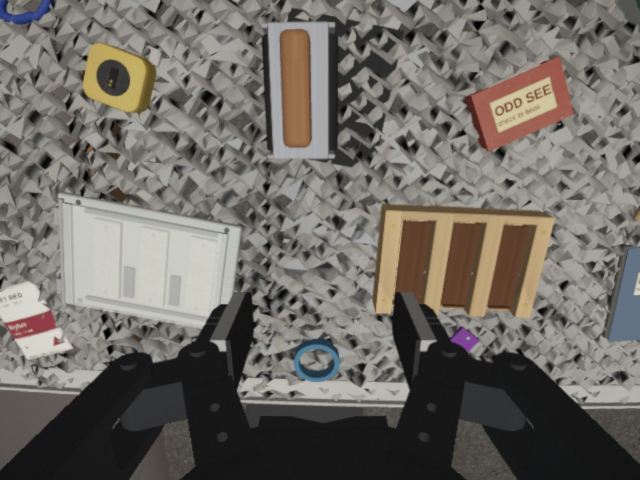

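```bash
python3 -c "
from h import *
to(698.5,6.5,180,0.035)
"
```

```text
(698.5, 6.5, 180) -> [-22.3 -99.5 149.5   0.   -0.    0. ]
```

Request:
carry_out:
  motion:
    - [60, -8, -35, 35, 0, 0, 0]
    - [60, -16, -70, 70, 0, 0, 0]
    - [60, -22, -99, 110, 0, 0, 0]
    - [60, -22, -99, 145, 0, 0, 0]
    - [60, -22, -99, 150, 0, 0, 0]
    - [60, -22, -99, 150, 0, 0, 0]
    - [60, -22, -99, 150, 0, 0, 0]

```text
time_s: 37.55
tool_pos: [699.0, 5.2, 182.0]
orientation: [0.0, 0.72, -0.694, 0.001]
contact_force: [0.0, -0.5, 0.3]
opening: 59.8
```

```bash
python3 -c "
from h import *
c=shot('wrist','w13')
h=cv2.cvtColor(c['img'],cv2.COLOR_RGB2HSV)
m=((h[...,0]>5)&(h[...,0]<16)&(h[...,1]>110)&(h[...,2]>60)).astype(np.uint8)
n,l,st,ce=cv2.connectedComponentsWithStats(m)
i=1+st[1:,4].argmax(); print(st[i])
for r in range(st[i,1]+15,st[i,1]+st[i,3]-5,20):
    q=np.flatnonzero(l[r]==i)[[0,-1]]; print(r,onz(c,[[q[0],r],[q[1]+1,r]],113)[:,:2].ravel())
d=shot('side')['img']; s=shot('side')
to(698.5,6.5,97,0.035)
"
```

```text
[ 294  168   45  164 6733]
183 [743.47  21.57 744.36  -2.49]
203 [732.49  21.42 733.4   -3.06]
223 [721.16  20.71 722.03  -3.08]
243 [709.41  19.99 710.28  -3.68]
263 [697.2   19.81 698.09  -4.3 ]
283 [684.54  19.05 685.42  -4.95]
303 [671.36  18.26 672.24  -5.62]
323 [657.63  17.44 658.47  -5.72]
(698.5, 6.5, 97) -> [-1.6  0.7 85.3 -0.  -0.   0. ]
```

Request:
carry_out:
  motion:
    - [60, -2.5, 0.5, 40, 0, 0, -0.008]
    - [60, -2.5, 0.5, 70, 0, 0, -0.008]
    - [60, -2.5, 0.5, 83, 0, 0, -0.008]
    - [60, -2.5, 0.5, 83, 0, 0, -0.008]
    - [60, -2.5, 0.5, 83, 0, 0, -0.008]
    - [20, -2.5, 0.5, 83, 0, 0, -0.008]
    - [20, -2.5, 0.5, 83, 0, 0, -0.008]
    - [20, -2.5, 0.5, 83, 0, 0, -0.008]
    - [15, -2.5, 0.5, 83, 0, 0, -0.008]
    - [15, -2.5, 0.5, 83, 0, 0, -0.008]
  newtons: 100

```text
time_s: 38.7
tool_pos: [698.3, 7.4, 97.3]
orientation: [0.001, 0.723, -0.691, 0.0]
contact_force: [2.8, 0.3, 1.2]
opening: 24.6
```

Request:
carry_out:
  motion:
    - [15, 0, 0, 0, 0, 0, 0]
    - [15, 0, 0, 0, 0, 0, 0]

```text
time_s: 38.9
tool_pos: [698.2, 7.5, 97.0]
orientation: [0.001, 0.723, -0.691, 0.0]
contact_force: [3.3, 0.0, 2.0]
opening: 25.1
```

Request:
carry_out:
  motion:
    - [15, 0, 0, -10, 0, 0, 0]
    - [15, 0, 0, -40, 0, 0, 0]
    - [15, 0, 0, -70, 0, 0, 0]
    - [15, 0, 0, -70, 0, 0, 0]
    - [15, 0, 0, -70, 0, 0, 0]

```text
time_s: 39.4
tool_pos: [697.0, 7.5, 166.4]
orientation: [0.002, 0.723, -0.691, -0.001]
contact_force: [0.4, 0.5, -4.3]
opening: 24.8
```

```bash
python3 -c "
from h import *
s=bot.read_state();print(s['contact_force'],s['opening'],s['tool_pos'])
to(*pp(0,86,167),yw)
"
```

```text
[ 0.42  0.53 -4.27] 24.757115814874084 [696.96   7.53 166.37]
(np.float64(491.8616508781797), np.float64(284.45567247576605), 167) -> [-285.9  192.5   -0.3    0.    -0.     0.2]
```

Request:
carry_out:
  motion:
    - [15, -36, 24, 0, 0, 0, 0.03]
    - [15, -72, 48, 0, 0, 0, 0.06]
    - [15, -108, 72, 0, 0, 0, 0.1]
    - [15, -144, 97, 0, 0, 0, 0.15]
    - [15, -180, 121, 0, 0, 0, 0.2]
    - [15, -216, 145, 0, 0, 0, 0.2]
    - [15, -252, 170, 0, 0, 0, 0.2]
    - [15, -280, 189, 0, 0, 0, 0.2]
    - [15, -286, 193, 0, 0, 0, 0.2]
    - [15, -286, 193, 0, 0, 0, 0.2]

```text
time_s: 40.4
tool_pos: [490.2, 284.8, 165.2]
orientation: [-0.003, -0.651, 0.759, 0.001]
contact_force: [-0.1, 0.4, -3.6]
opening: 24.6
```

```bash
python3 -c "
from h import *
c=shot('wrist','w14');d=shot('side','s14');e=shot('scene','c14')
s=bot.read_state();print(s['contact_force'],s['opening'],s['tool_pos'])
to(*pp(0,86,130),yw)
a=cv2.resize(d['img'][195:300,340:480,::-1],(480,360),interpolation=cv2.INTER_CUBIC)
b=cv2.resize(d['img'][140:260,220:380,::-1],(320,240),interpolation=cv2.INTER_CUBIC)
f=cv2.resize(c['img'][:,:,::-1],(320,240))
o=np.zeros((480,800,3),np.uint8);o[:360,:480]=a;o[:240,480:]=b;o[240:,480:]=f
cv2.imwrite('pics/m14.png',o)
"
```

```text
[ 0.13 -0.48 -4.06] 24.65121336431313 [492.26 283.54 166.04]
(np.float64(491.8616508781797), np.float64(284.45567247576605), 130) -> [-0.9  0.4 36.   0.  -0.   0. ]
```

View pics/m14.png

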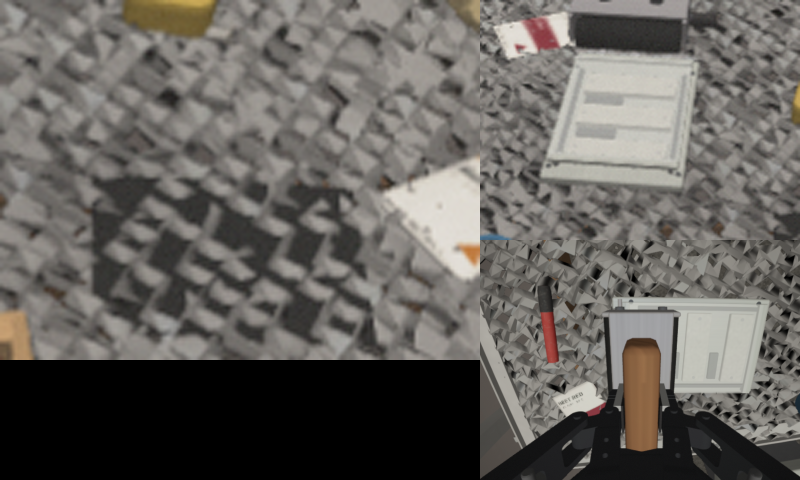

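Request:
carry_out:
  motion:
    - [15, -1, 0.5, 20, 0, 0, 0]
    - [15, -1, 0.5, 35, 0, 0, 0]
    - [15, -1, 0.5, 41, 0, 0, 0]
    - [15, -1, 0.5, 44, 0, 0, 0]
    - [15, -1, 0.5, 46, 0, 0, 0]
    - [15, -1, 0.5, 46, 0, 0, 0]
    - [15, -1, 0.5, 46, 0, 0, 0]

```text
time_s: 41.25
tool_pos: [491.8, 285.7, 121.5]
orientation: [-0.001, -0.65, 0.76, 0.0]
contact_force: [-2.8, 0.5, 1.4]
opening: 24.8
```

```bash
python3 -c "
from h import *
for n in ('side','scene'):
    c=shot(n)
    K=[[367.4,247.5],[442.6,250.4],[367.4,287.7],[449.4,296.5]]
    if n=='side': print(onz(c,K,3))
    g=c['img'].max(2).astype(np.uint8)
    m=(cv2.GaussianBlur(g,(3,3),0)<70).astype(np.uint8)
    ctr=proj(c,[[700,-25,3]])[0]; b=[int(v) for v in ctr]
    w=np.zeros_like(m); w[b[1]-50:b[1]+50,b[0]-60:b[0]+60]=1; m*=w
    k=cv2.morphologyEx(m,cv2.MORPH_CLOSE,np.ones((9,9)));k=cv2.morphologyEx(k,cv2.MORPH_OPEN,np.ones((11,11)))
    nn,l,st,ce=cv2.connectedComponentsWithStats(k); i=1+st[1:,4].argmax(); print(n,st[i])
    q=np.argwhere(l==i)[:,::-1].astype(float); W=onz(c,q,3)[:,:2].astype(np.float32)
    print(cv2.minAreaRect(W))
s=bot.read_state();print(s['contact_force'],s['tool_pos'])
to(*pp(0,86,120),yw)
"
```

```text
[[ 632.42   38.59    3.  ]
 [ 788.86   20.27    3.  ]
 [ 616.54  -74.35    3.  ]
 [ 769.97 -106.79    3.  ]]
side [ 367  247   79   45 2967]
((701.1199340820312, -29.701454162597656), (124.15753173828125, 156.7064208984375), 82.02357482910156)
scene [ 328  277   68   58 2511]
((700.7760009765625, -24.36237335205078), (131.8867950439453, 162.840087890625), 78.967529296875)
[-3.95  0.05  0.41] [491.76 285.79 121.38]
(np.float64(491.8616508781797), np.float64(284.45567247576605), 120) -> [ 1.3 -0.3  1.4  0.  -0.   0. ]
```

Request:
carry_out:
  motion:
    - [15, 1, 0, 2, 0, 0, 0]
    - [15, 1, 0, 4, 0, 0, 0]
    - [15, 1, 0, 6, 0, 0, 0]
    - [15, 1, 0, 8, 0, 0, 0]
    - [15, 1, 0, 9, 0, 0, 0]
    - [15, 1, 0, 9, 0, 0, 0]
    - [15, 1, 0, 9, 0, 0, 0]

```text
time_s: 42.05
tool_pos: [491.7, 284.9, 112.4]
orientation: [-0.001, -0.65, 0.76, 0.0]
contact_force: [-5.0, 0.7, 9.3]
opening: 24.7
```

Request:
carry_out:
  motion:
    - [15, 4, 0, -0.5, 0, 0, 0]
    - [15, 12, 0, -0.5, 0, 0, 0]
    - [15, 20, 0, -0.5, 0, 0, 0]
    - [15, 28, 0, -0.5, 0, 0, 0]
    - [15, 36, 0, -0.5, 0, 0, 0]
    - [15, 44, 0, -0.5, 0, 0, 0]
    - [15, 52, 0, -0.5, 0, 0, 0]

```text
time_s: 42.75
tool_pos: [483.5, 233.2, 112.9]
orientation: [-0.001, -0.65, 0.76, 0.0]
contact_force: [-4.6, 2.0, 9.1]
opening: 24.5
```

Request:
carry_out:
  motion:
    - [15, 8, 0, -0.2, 0, 0, 0]
    - [15, 16, 0, -0.3, 0, 0, 0]
    - [15, 24, 0, -0.3, 0, 0, 0]
    - [15, 32, 0, -0.3, 0, 0, 0]
    - [15, 40, 0, -0.3, 0, 0, 0]
    - [15, 48, 0, -0.3, 0, 0, 0]
    - [15, 52, 0, -0.3, 0, 0, 0]

```text
time_s: 43.45
tool_pos: [475.4, 181.5, 113.2]
orientation: [-0.001, -0.65, 0.76, 0.0]
contact_force: [-5.7, 0.6, 8.9]
opening: 24.8
```

Request:
carry_out:
  motion:
    - [15, 8, 0, 0, 0, 0, 0]
    - [15, 16, 0, 0, 0, 0, 0]
    - [15, 24, 0, 0, 0, 0, 0]
    - [15, 32, 0, 0, 0, 0, 0]
    - [15, 40, 0, 0, 0, 0, 0]
    - [15, 48, 0, 0, 0, 0, 0]
    - [15, 52, 0, 0, 0, 0, 0]
    - [15, 53, 0, 0, 0, 0, 0]
    - [15, 53, 0, 0, 0, 0, 0]

```text
time_s: 44.35
tool_pos: [467.1, 129.1, 113.2]
orientation: [-0.001, -0.65, 0.76, 0.0]
contact_force: [-5.0, -0.9, 8.5]
opening: 24.9
```

```bash
python3 -c "
from h import *
p,r=tool();d=p[:2]-P;print('press xy',d[0]*np.cos(yw)+d[1]*np.sin(yw),-d[0]*np.sin(yw)+d[1]*np.cos(yw))
"
```

```text
press xy -0.29866258392310563 -71.31971709117961
```

Request:
carry_out:
  motion:
    - [15, -8, 0, 0, 0, 0, 0]
    - [15, -16, 0, 0, 0, 0, 0]
    - [15, -24, 0, 0, 0, 0, 0]
    - [15, -32, 0, 0, 0, 0, 0]
    - [15, -40, 0, 0, 0, 0, 0]
    - [15, -48, 0, 0, 0, 0, 0]
    - [15, -56, 0, 0, 0, 0, 0]
    - [15, -64, 0, 0, 0, 0, 0]
    - [15, -72, 0, 0, 0, 0, 0]
    - [15, -80, 0, 0, 0, 0, 0]

```text
time_s: 45.35
tool_pos: [479.7, 208.8, 113.1]
orientation: [-0.001, -0.65, 0.76, 0.0]
contact_force: [-4.8, -0.3, 8.8]
opening: 24.6
```

Request:
carry_out:
  motion:
    - [15, -8, 0, 0, 0, 0, 0]
    - [15, -16, 0, 0, 0, 0, 0]
    - [15, -24, 0, 0, 0, 0, 0]
    - [15, -32, 0, 0, 0, 0, 0]
    - [15, -40, 0, 0, 0, 0, 0]
    - [15, -48, 0, 0, 0, 0, 0]
    - [15, -56, 0, 0, 0, 0, 0]
    - [15, -64, 0, 0.2, 0, 0, 0]
    - [15, -72, 0, 0.3, 0, 0, 0]
    - [15, -76, 0, 0.3, 0, 0, 0]

```text
time_s: 46.35
tool_pos: [491.6, 284.4, 112.9]
orientation: [-0.001, -0.65, 0.76, 0.0]
contact_force: [-3.5, 0.1, 9.1]
opening: 24.7
```

Request:
carry_out:
  motion:
    - [15, -3, 0, 0.1, 0, 0, 0]
    - [15, -4, 0, 0.1, 0, 0, 0]
    - [15, -4, 0, 0.1, 0, 0, 0]
    - [15, -4, 0, 0.1, 0, 0, 0]

```text
time_s: 46.75
tool_pos: [492.2, 288.1, 112.8]
orientation: [-0.001, -0.65, 0.76, 0.0]
contact_force: [-5.0, 0.5, 9.2]
opening: 24.4
```

```bash
python3 -c "
from h import *
p,r=tool();d=p[:2]-P;print('press xy',d[0]*np.cos(yw)+d[1]*np.sin(yw),-d[0]*np.sin(yw)+d[1]*np.cos(yw))
"
```

```text
press xy -0.2145764516213795 89.61342151556194
```

Request:
carry_out:
  motion:
    - [15, 0, 0, -9, 0, 0, 0]
    - [15, 0, 0, -40, 0, 0, 0]
    - [15, 0, 0, -80, 0, 0, 0]
    - [15, 0, 0, -110, 0, 0, 0]
    - [15, 0, 0, -110, 0, 0, 0]

```text
time_s: 47.25
tool_pos: [494.7, 288.8, 226.3]
orientation: [0.003, -0.65, 0.76, -0.001]
contact_force: [0.4, 0.7, -3.6]
opening: 24.6
```

```bash
python3 -c "
from h import *
to(540,-27,220,-.14); print(bot.read_state()['contact_force'])
"
```

```text
(540, -27, 220) -> [305.1  -93.5    5.8   -0.     0.    -0.01]
[ 0.36  0.71 -3.64]
```

Request:
carry_out:
  motion:
    - [15, 44, -14, 0, 0, 0, 0]
    - [15, 88, -27, 0, 0, 0, 0]
    - [15, 132, -41, 0, 0, 0, 0]
    - [15, 176, -54, 0, 0, 0, 0]
    - [15, 220, -68, 0, 0, 0, 0]
    - [15, 264, -81, 0, 0, 0, 0]
    - [15, 298, -92, 0, 0, 0, -0.01]
    - [15, 305, -93, 0, 0, 0, -0.01]
    - [15, 305, -93, 0, 0, 0, -0.01]
    - [15, 305, -93, 0, 0, 0, -0.01]

```text
time_s: 48.25
tool_pos: [536.3, -27.4, 221.5]
orientation: [-0.002, -0.654, 0.757, 0.001]
contact_force: [0.5, 1.1, -4.2]
opening: 24.6
```

```bash
cat > mat.py <<'E'
from h import *
c=shot('wrist','w15'); d=shot('side'); e=shot('scene')
for n,cc in (('wrist',c),('side',d),('scene',e)):
    g=cc['img'].max(2).astype(np.uint8); m=(cv2.GaussianBlur(g,(3,3),0)<70).astype(np.uint8)
    ctr=proj(cc,[[701,-27,3]])[0].astype(int)
    poly=proj(cc,[[701+sx*110,-27+sy*95,3] for sx,sy in((-1,-1),(1,-1),(1,1),(-1,1))]).astype(np.int32)
    w=np.zeros_like(m); cv2.fillPoly(w,[poly],1); m*=w
    k=cv2.morphologyEx(m,cv2.MORPH_CLOSE,np.ones((9,9)));k=cv2.morphologyEx(k,cv2.MORPH_OPEN,np.ones((11,11)))
    nn,l,st,ce=cv2.connectedComponentsWithStats(k)
    if nn<2: print(n,'none'); continue
    i=1+st[1:,4].argmax()
    W=onz(cc,np.argwhere(l==i)[:,::-1].astype(float),3)[:,:2].astype(np.float32)
    print(n,st[i],ctr,cv2.minAreaRect(W),W.mean(0))
print(bot.read_state()['tool_pos'])
E
python3 mat.py
```

```text
wrist [ 222   37   94   71 3353] [292  10] ((655.984619140625, 2.5654754638671875), (82.2845230102539, 57.00929260253906), 81.47515106201172) [653.47   5.28]
side [ 367  247   79   45 2937] [405 268] ((701.1199340820312, -29.701454162597656), (124.15753173828125, 156.7064208984375), 82.02357482910156) [699.72 -28.97]
scene [ 328  277   68   58 2509] [361 306] ((701.0006713867188, -24.624649047851562), (131.2042236328125, 162.88963317871094), 78.4092788696289) [702.37 -26.23]
[536.7  -26.79 222.17]
```

```bash
python3 -c "
from h import *
to(701,-26,130,-.14)
"
```

```text
(701, -26, 130) -> [ -24.4 -162.7   91.7    0.    -0.    -0. ]
```

Request:
carry_out:
  motion:
    - [15, -6, -40, 0, 0, 0, 0]
    - [15, -12, -85, 10, 0, 0, 0]
    - [15, -18, -125, 20, 0, 0, 0]
    - [15, -24, -160, 40, 0, 0, 0]
    - [15, -24, -163, 70, 0, 0, 0]
    - [15, -24, -163, 92, 0, 0, 0]
    - [15, -24, -163, 92, 0, 0, 0]
    - [15, -24, -163, 92, 0, 0, 0]

```text
time_s: 49.2
tool_pos: [701.3, -27.0, 130.1]
orientation: [-0.002, -0.654, 0.756, 0.001]
contact_force: [-0.3, -0.0, -2.9]
opening: 24.5
```

```bash
python3 -c "
from h import *
to(701,-26,98.5,-.14)
"
```

```text
(701, -26, 98.5) -> [-1.   0.3 31.6  0.  -0.  -0. ]
```

Request:
carry_out:
  motion:
    - [15, -1, 0, 12, 0, 0, 0]
    - [15, -1, 0, 22, 0, 0, 0]
    - [15, -1, 0, 28, 0, 0, 0]
    - [15, -1, 0, 30.5, 0, 0, 0]
    - [15, -1, 0, 31.5, 0, 0, 0]
    - [15, -1, 0, 31.5, 0, 0, 0]
    - [15, -1, 0, 31.5, 0, 0, 0]

```text
time_s: 49.9
tool_pos: [701.5, -27.1, 99.1]
orientation: [-0.001, -0.654, 0.757, 0.0]
contact_force: [-2.5, 0.8, 0.3]
opening: 25.0
```

Request:
carry_out:
  motion:
    - [45, 0, 0, 0, 0, 0, 0]
    - [60, 0, 0, 0, 0, 0, 0]
    - [60, 0, 0, 0, 0, 0, 0]
    - [60, 0, 0, 0, 0, 0, 0]
    - [60, 0, 0, -30, 0, 0, 0]
    - [60, 0, 0, -80, 0, 0, 0]
    - [60, 0, 30, -120, 0, 0, 0]
    - [60, 0, 80, -140, 0, 0, 0]
    - [60, 0, 130, -180, 0, 0, 0]
    - [60, 0, 170, -220, 0, 0, 0]

```text
time_s: 50.9
tool_pos: [548.9, -4.5, 302.7]
orientation: [-0.002, -0.654, 0.756, 0.001]
contact_force: [0.2, 0.3, 1.0]
opening: 59.8
```

Request:
carry_out:
  motion:
    - [60, 0, 0, 0, 0, 0, 0]
    - [60, 0, 0, 0, 0, 0, 0]
    - [60, 0, 0, 0, 0, 0, 0]
    - [60, 0, 0, 0, 0, 0, 0]

```text
time_s: 51.3
tool_pos: [551.5, -4.8, 301.0]
orientation: [-0.002, -0.654, 0.757, 0.001]
contact_force: [0.3, -0.7, -0.5]
opening: 60.2
```

```bash
cat > fin.py <<'E'
from h import *
c=shot('wrist','w16'); d=shot('side','s16'); e=shot('scene','c16')
h=cv2.cvtColor(c['img'],cv2.COLOR_RGB2HSV)
m=((h[...,0]>5)&(h[...,0]<16)&(h[...,1]>110)&(h[...,2]>60)).astype(np.uint8)
n,l,st,ce=cv2.connectedComponentsWithStats(m)
for i in range(1,n):
    if st[i,4]>1000:
        q=np.argwhere(l==i)[:,::-1].astype(np.float32); W=onz(c,q,113)[:,:2]
        print(st[i],cv2.minAreaRect(W.astype(np.float32)))
# mat in wrist: dark pixels round the roller
g=c['img'].max(2); m=(cv2.GaussianBlur(g,(3,3),0)<70).astype(np.uint8)
poly=proj(c,[[701+sx*110,-27+sy*95,3] for sx,sy in((-1,-1),(1,-1),(1,1),(-1,1))]).astype(np.int32); print(poly.ravel())
w=np.zeros_like(m); cv2.fillPoly(w,[poly],1); m*=w
k=cv2.morphologyEx(m,cv2.MORPH_CLOSE,np.ones((7,7)));k=cv2.morphologyEx(k,cv2.MORPH_OPEN,np.ones((5,5)))
q=np.argwhere(k>0)[:,::-1].astype(float)
if len(q): print('mat+drums',cv2.minAreaRect(onz(c,q,3)[:,:2].astype(np.float32)))
print(bot.read_state()['time_s'],bot.read_state()['tool_pos'],bot.read_state()['opening'])
E
python3 fin.py
```

```text
[ 307    0   32   86 2603] ((682.2330932617188, -24.816299438476562), (23.815980911254883, 60.93252182006836), 82.21580505371094)
[ 536  148   34  102 2784] ((528.5394897460938, -209.62045288085938), (26.38011932373047, 92.318603515625), 89.86104583740234)
[ 483  155   31  102 2902] ((528.943603515625, -160.4829559326172), (26.640520095825195, 92.0947265625), 89.54138946533203)
[ 426  163   34  101 2928] ((529.0490112304688, -111.47602081298828), (27.584035873413086, 91.54312896728516), 89.56428527832031)
[419 135 402 -92 210 -60 253 160]
mat+drums ((672.2166137695312, -21.942779541015625), (203.5799102783203, 139.7155303955078), 81.58103942871094)
51.45 [551.4   -4.81 301.17] 60.24408791997711
```

```bash
python3 -c "
from h import *
to(610,-15,400,-.14)
"
```

```text
(610, -15, 400) -> [  1.8  -59.1  -99.1    0.    -0.    -0.01]
```

Request:
carry_out:
  motion:
    - [60, 0, -20, -40, 0, 0, 0]
    - [60, 2, -40, -70, 0, 0, 0]
    - [60, 2, -59, -99, 0, 0, 0]
    - [60, 2, -59, -99, 0, 0, 0]
    - [60, 2, -59, -99, 0, 0, 0]
    - [60, 2, -59, -99, 0, 0, 0]
    - [60, 2, -59, -99, 0, 0, 0]

```text
time_s: 52.15
tool_pos: [608.6, -15.0, 399.8]
orientation: [-0.002, -0.654, 0.756, 0.001]
contact_force: [0.4, 0.9, -0.5]
opening: 59.7
```

```bash
cat >> fin.py <<'E'
ex=np.array([np.cos(-.14),np.sin(-.14)]);ey=np.array([-ex[1],ex[0]]); O=np.array([701,-26])
def frac(cc,a,b):  # dark share on a strip of the z=3 plane
    pts=np.array([list(O+x*ex+y*ey)+[3] for x in a for y in b]); u=proj(cc,pts).round().astype(int)
    ok=(u[:,0]>=0)&(u[:,0]<640)&(u[:,1]>=0)&(u[:,1]<480)
    if ok.sum()==0: return -1
    return (cc['img'].max(2)[u[ok,1],u[ok,0]]<75).mean()
print('y',[(y,round(float(frac(c,np.arange(-60,61,2),[y])),2)) for y in range(-92,93,4)])
for n,cc in(('w',c),('s',d),('e',e)):
    print(n,'x',[(x,round(float(frac(cc,[x],np.arange(-62,-45,2) if n!='s' else np.arange(-62,-40,2))),2)) for x in range(-104,105,8)])
E
python3 fin.py
```

```text
[ 310   50   23   96 2080] ((701.9124755859375, -27.749221801757812), (23.046981811523438, 96.11639404296875), 81.22284698486328)
[ 491  183   24   80 1771] ((532.889892578125, -221.90553283691406), (97.36680603027344, 27.59304428100586), 0.02875448949635029)
[ 446  189   26   79 1807] ((533.16455078125, -169.91885375976562), (29.210256576538086, 96.85223388671875), 89.77344512939453)
[ 402  195   29   79 1791] ((533.3909301757812, -118.68072509765625), (28.915964126586914, 96.42485046386719), 89.76123809814453)
[397 172 382   1 234  25 266 191]
mat+drums ((697.274169921875, -25.46849822998047), (191.8783721923828, 188.06631469726562), 2.4074552059173584)
52.3 [609.07 -15.02 400.62] 59.99752238109426
y [(-92, 0.08), (-88, 0.1), (-84, 0.1), (-80, 0.02), (-76, 0.05), (-72, 0.03), (-68, 0.02), (-64, 0.38), (-60, 0.39), (-56, 0.44), (-52, 0.43), (-48, 0.52), (-44, 0.85), (-40, 1.0), (-36, 0.93), (-32, 0.0), (-28, 0.0), (-24, 0.0), (-20, 0.0), (-16, 0.0), (-12, 0.0), (-8, 0.0), (-4, 0.0), (0, 0.0), (4, 0.0), (8, 0.0), (12, 0.0), (16, 0.0), (20, 0.0), (24, 0.0), (28, 0.0), (32, 0.34), (36,
[... 463 characters left out ...]
.89), (88, 0.0), (96, 0.0), (104, 0.0)]
s x [(-104, 0.0), (-96, 0.09), (-88, 0.0), (-80, 0.0), (-72, 0.09), (-64, 0.55), (-56, 0.73), (-48, 0.27), (-40, 0.45), (-32, 0.64), (-24, 0.27), (-16, 0.0), (-8, 0.36), (0, 0.0), (8, 0.36), (16, 0.36), (24, 0.36), (32, 0.91), (40, 1.0), (48, 0.36), (56, 0.0), (64, 0.36), (72, 0.36), (80, 0.18), (88, 0.0), (96, 0.0), (104, 0.0)]
e x [(-104, 0.0), (-96, 0.0), (-88, 0.22), (-80, 0.0), (-72, 0.0), (-64, 0.67), (-56, 0.67), (-48, 0.0), (-40, 0.22), (-32, 0.44), (-24, 0.56), (-16, 0.11), (-8, 0.11), (0, 0.0), (8, 0.67), (16, 0.44), (24, 0.11), (32, 0.56), (40, 0.89), (48, 0.22), (56, 0.0), (64, 0.56), (72, 0.56), (80, 1.0), (88, 0.0), (96, 0.0), (104, 0.0)]
```

```bash
python3 -c "
from h import *
a=cv2.imread('pics/side0.png').astype(int);b=cv2.imread('pics/s16.png').astype(int);s=cv2.imread('pics/s11.png').astype(int)
f=lambda p,q:cv2.GaussianBlur(np.abs(p-q).max(2).astype(np.uint8),(5,5),0)
print('press s11 vs now',f(s,b)[165:245,245:335].mean(),f(s,b)[165:245,245:335].max())
m=(f(a,b)>35).astype(np.uint8);n,l,st,_=cv2.connectedComponentsWithStats(m)
print('changed since start',[list(x) for x in st[1:] if x[4]>25])
c11=cv2.imread('pics/c11.png').astype(int);c16=cv2.imread('pics/c16.png').astype(int)
m=(f(c11,c16)>35).astype(np.uint8);n,l,st,_=cv2.connectedComponentsWithStats(m);print('scene c11 vs now',[list(x) for x in st[1:] if x[4]>25])
"
```

```text
press s11 vs now 2.3706944444444447 4
changed since start [[np.int32(357), np.int32(0), np.int32(54), np.int32(97), np.int32(1962)], [np.int32(269), np.int32(81), np.int32(57), np.int32(7), np.int32(235)], [np.int32(18), np.int32(86), np.int32(20), np.int32(17), np.int32(115)], [np.int32(33), np.int32(105), np.int32(8), np.int32(11), np.int32(35)], [np.int32(18), np.int32(110), np.int32(25), np.int32(47), np.int32(623)], [np.int32(0), np.int32(140), np.int32(14), np.int32(14), np.int32(137)], [np.int32(295), np.int32(145), np.int32(32), np.int32(8), np.int32(157)], [np.int32(269), np.int32(150), np.int32(7), np.int32(11), np.int32(54)], [np.int32(270), np.int32(165), np.int32(36), np.int32(6), np.int32(104)], [np.int32(307), np.int32(168), np.int32(19), np.int32(5), np.int32(64)], [np.int32(257), np.int32(173), np.int32(16), np.int32(48), np.int32(215)], [np.int32(314), np.int32(177), np.int32(10), np.int32(47), np.int32(178)], [np.int32(0), np.int32(178), np.int32(9), np.int32(35), np.int32(232)], [np.int32(271), np.int32(187), np.int32(21), np.int32(8), np.int32(129)], [np.int32(26
[... 1082 characters left out ...]
7), np.int32(54), np.int32(189)], [np.int32(50), np.int32(110), np.int32(19), np.int32(29), np.int32(208)], [np.int32(82), np.int32(115), np.int32(33), np.int32(13), np.int32(127)], [np.int32(68), np.int32(125), np.int32(36), np.int32(44), np.int32(476)], [np.int32(326), np.int32(127), np.int32(4), np.int32(14), np.int32(40)], [np.int32(315), np.int32(142), np.int32(21), np.int32(44), np.int32(339)], [np.int32(330), np.int32(146), np.int32(9), np.int32(19), np.int32(103)], [np.int32(343), np.int32(158), np.int32(11), np.int32(8), np.int32(56)], [np.int32(334), np.int32(259), np.int32(65), np.int32(70), np.int32(2611)], [np.int32(348), np.int32(304), np.int32(10), np.int32(13), np.int32(73)]]
```

Only the arm, roller, press and case pockets changed; the press looks the same as right after the cover was shut. Handing in.

```bash
python3 -c "
from bench import bot
print(bot.close_job())"
```

```text
the job is handed in; nothing more can be done
None
```

The job is done and handed in at about 52 s of robot time. All three plates were there. I laid each one flat in its own bay, pushed the three see-saw floors back to their stops with 10–23 N, and swung the cover shut.

**Rolling:** I rolled from the hinge edge to the free edge and back, with the roller's centre going from press y of about +86 to −71 and back to +90 mm. The wrist force read 8.5–9.3 N at every check. That puts the grip at about 9 mm of its 15 mm travel; I worked it out from force and height, since the state gave no direct reading.

**Parking:** The roller had been knocked about 25 mm aside, so I found it again before gripping it. It now stands on the mat, and its centre measures about 3 mm from the mat's middle.

**Last checks:**
- **Press:** the press area in the side picture is unchanged since the cover was shut.
- **Bench:** compared with the start, only the arm, cover and press, roller and mat, and the emptied pockets differ.
- **Not viewed:** these final checks were made by computed comparison, because I had used all 16 picture views.
- **Cameras:** the side camera read about 3–5 mm low in y against the wrist camera. I used the wrist values for the roller and a corrected average for the mat.
- **High press force:** one press on plate1 reached 61 N at the fingertips, against the asked 4–6 N. That is under the 120 N wrist limit. The 40 N limit is for the arm and gripper body; I took it not to cover the fingertips.

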